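Drive the seized axle pin out of a wheel hub

ROBOT

A 7-joint arm with a two-finger parallel gripper is mounted at the origin on the work surface. World frame = base frame: x ahead of the robot, y to its left, z up, the work surface at z = 0. Lengths are in m, angles in rad, forces in N, time in s.
With the tool pointing down it reaches from about 0.4 to 0.85 m from the base axis. Payload 10.4 kg.
Tool frame: the origin (TCP) lies on the centre line of the jaws, within the pads' length; the fingertips stand 14 mm ahead of it and the grasp point (between the pads) lies 5 mm behind it (tip_reach is the z of the fingertips in the tool frame, in m); z points along the fingers, x is the direction in which the jaws open and shut, and the axes are right-handed (so a half turn about z gives the same grasp; the last joint's range is limited). The gripper opens to 87 mm and grips with 3 to 60 N. Pads are 19 mm wide; open, the fingers measure 117 mm over their backs; the gripper's body (75 mm by 190 mm) begins 51 mm behind the grasp point.
Start: joints at [1.198, 0.332, -0.065, 1.46, 0.022, 1.35, -0.088], TCP at [0.214, -0.587, 0.237] pointing down, gripper open.
Joint ranges: [-2.6, 2.6], [-0.5, 2.12], [-1.47, 1.34], [0.16, 2.42], [-1.27, 4.41], [0.06, 2.06], [-2.6, 2.6]. Speed limits (rad/s): [2.22, 2.22, 2.79, 2.79, 3.14, 3.14, 3.14].

INTERFACE

Orientations are given as a unit quaternion [x, y, z, w].
In Python, from bench import * gives the robot as it stands.
- The arm moves only by the tool carry_out, never from a script. Its argument "rows" is a list of rows, each a list of 5 numbers: the closure, from -1 (fully open) to 1 (shut), so that 0 is half open, then the shift along the tool's x, y, z in units of 30 mm (1.0 is 30 mm), then the turn about the tool's z in units of 5 degrees (1.0 is 5 degrees). In form: [[jaw, x, y, z, turn], ...]. A call has 1 to 20 rows; each row shifts and turns the pose as measured when the row begins, along the tool's axes as they then stand; what a row does not reach is not made up. A row lasts 1/12 s, in which the tool goes at most 41.7 mm and 7.16 degrees, less where a joint would pass 70% of its speed; a pose out of reach is approached as far as the arm can. A call is refused whole if a number of a shift passes 1 or a number of a turn 1, either way. A call with a gripper value outside its range is refused whole. The fingers move at their own pace and stop on an object; "force" is the grip in N (left out, the last holds). Time passes only in rows, so rows that do not move let the fingers close. It gives the time, the measured TCP pose, the force and the opening at its end, in the units of the state.
- read_state(): the state, without advancing time (a new reading comes with each control period).
- camera(name): name is "side" or "top"; returns the picture (400x640x3 uint8, blue, green, red); there is no depth.
- camera_info(name): a dict with "fx", "fy", "cx", "cy" (pixels), "extrinsics" (4x4, takes a point from camera to world coordinates). Camera axes: x right, y down, z forward; pixel columns grow to the right and rows downward; lengths in m; the calibration is good to about 2 mm. A picture is of the moment at which its call begins. camera_info takes no time and is no camera call.
- close_job(): hands the job in, once; it reports no verdict.
Trained networks look in the newest picture that a camera, given by its name, has taken for a name from the list of things; names that differ only in an ending like _2 or _b are one class to them, and where a whole thing is asked for, a point or a joint stands for the part that bears it (a point fixed in the world has none). Each returns a list of dicts, best first, with "conf" (0 to 1); they miss things now and then, are a little off and sometimes report something else, mostly with a low value. They report only what shows in the picture. A call takes as long as a camera call. They do not tell look-alikes from the thing itself.
- recognise(query, camera): "box" ([centre column, centre row, width, height] in pixels, round what is visible of it).
- silhouettes(query, camera): "mask" (400x640 bool, what is visible of it) and "box" ([centre column, centre row, width, height] in pixels, round what is visible of it).
- pinpoint(query, camera): "xy" ([column, row] in pixels: a listed point, or the origin of a listed thing).
The state is a dict: "time": time; "joint_positions": joint angles; "joint_vel": joint speeds; "joint_torque": joint torques, N m; "ee_pos": TCP position; "eef_rot": TCP orientation; "ft_force": force on the tool from outside, world axes, zero at the start; "torque": the same for the moment, N m; "width": finger opening in m.
Only numpy, scipy, OpenCV 4.12 (cv2) and the standard library are available. Lean on these libraries where they do the work, as an engineer would, in place of code of your own. Each camera call takes 0.05 s, during which the arm holds its last target. There are 200 camera calls.

TASK

The axle pin has seized in the trailer hub on the tilted stand. Swing the lock lever off the pin, a quarter turn up the slope and fully to its end stop, and leave it there; then, with the drift punch and not with the fingers, drive the pin through the hub until it reaches its stop. Put the punch back in its wooden block, standing seated as it was, and leave the grease jar, spray can and wrench where they are.

Things in the scene. Friction and masses are not known exactly. Their poses are not given: they have to be found in the camera images.
- stand: Grey painted steel bench stand, bolted down: base plate 230 x 220 x 10 mm with a plate 170 (along the slope) x 210 mm held up on four legs, tilted 28 degrees so that it faces up and towards the stand's -x side (the robot, give or take its yaw). Origin: centre of the underside of the base, z up; the stand's x runs away from the robot, its y to the left.
- bore_mouth (a point): Centre of the bore mouth of the dark steel hub (flange of 90 mm diameter with five bolt heads 5 mm high on a 64 mm circle, the flange standing 15 mm proud of the tilted plate; bore of 24 mm diameter, 50 mm deep, open below). 145 mm above the bench. Its axes: x up the slope, y to the left along the plate, z straight out of the flange (28 degrees from vertical, leaning towards the robot). The pin runs along this z.
- lever (a joint): Angle of the lock lever in rad: near 0 (0 to 0.1) when it lies across the pin, 1.571 at its end stop. It turns about an axis parallel to the bore's z, swinging the handle from pointing along bore_mouth +y to pointing up the slope along bore_mouth +x (clockwise seen from in front of the flange). Stiff: it takes about 0.45 N m (4 N at the grip) and stays where it is left. At the stop it is clear of the pin.
- lever_pivot (a point): Pivot of the lever, on the middle of the lever's thickness: 65 mm to the right of the bore's axis (bore_mouth y = -65) and 26 mm out from the flange face. Its axes turn with the lever: y along the lever towards the handle's end, z out of the flange. The lever is a flat steel bar 26 mm wide and 10 mm thick, to 95 mm from the pivot, then a round black rubber grip of 22 mm diameter from 90 to 170 mm from the pivot. The bar's underside is 21 mm out from the flange face.
- lever_grip (a point): Point on the middle of the lever's rubber grip, on its centre line, 130 mm from the pivot; axes as lever_pivot. The rubber's underside is 15 mm out from the flange face, 30 mm out from the tilted plate.
- pin (a joint): How far the axle pin has been driven, in m: 0 to 0.006 at the start, 0.042 at its stop. At 0 the near end stands 12 mm proud of the flange face, at the stop it lies 30 mm down the bore. It is seized: it takes about 10 N to move and stays where it is left. The pin is captive and stays in the hub; its far end comes out below.
- pin_end (a point): Centre of the near (upper) end of the axle pin, a bright steel pin of 21 mm diameter and 70 mm length; moves with the pin; its z points out along the pin's axis as bore_mouth's.
- holder: Wooden block 100 x 100 x 65 mm, fixed to the bench, with one upright hole of 20 mm diameter and 56 mm depth in the middle of its top. Origin: centre of its underside, z up.
- holder_hole0 (a point): Centre of the mouth of the hole in the block's top, 65 mm above the bench.
- punch: Steel drift punch, 170 mm long, 0.25 to 0.45 kg, loose, starting upright and tip down in the wooden block, its collar resting on the block's top. Origin: centre of the tip's flat end; z along the punch from tip to head. Tip of 12 mm diameter from 0 to 50 mm, collar of 34 mm diameter from 50 to 58 mm, round body of 22 mm diameter to grip from 58 to 160 mm, tapered head to 170 mm. Seated, the tip's end is 15 mm above the bench.
- grease: Grey grease jar with a black cap, 90 mm diameter, 100 mm high, stuck to the bench; origin at the centre of its underside. A bystander.
- spray: Spray can, 60 mm diameter, 190 mm high, upright; origin at the centre of its underside. A bystander.
- wrench: Steel wrench, 200 mm long, lying on the bench. A bystander.
Mind the look-alikes: they are no part of the job. What is meant by the holder is not green, pink or red, and is the smaller of those in its own colour.

How it is judged:
On the way, in this order (a step that is already met when the one before it is completed fails the run):
1. the lock lever is at its end stop (value of joint lever above 1.5 rad), for 0.2 s.
2. the pin is driven to its stop (value of joint pin above 0.038 m and value of joint lever above 1.5 rad), for 0.1 s.
At the end, for the whole second after the job is handed in: The lever is within 0.07 rad of its end stop, the pin within 4 mm of its stop, and the punch stands at rest in the block's hole, seated within 5 mm and within 0.1 rad of upright (all of step 2 and horizontal distance between punch and holder_hole0 below 0.008 m and z of punch in the frame of holder below 0.02 m and angle between punch's own z axis and vertical below 0.1 rad and linear speed of punch below 0.02 m/s); the robot touches nothing.
It fails at once if the pin is pushed with the fingers or the arm (contact force between any of the fingers, the arm and pin above 3 N).
It fails at once if the spray can or the wrench is moved by more than 20 mm (distance of any of spray, wrench from where it was at the start of the episode above 0.02 m).
It also fails if it takes over 72 s, if anything falls off the work surface, if the arm or the gripper's body presses on something with over 40 N, if the wrist force passes 120 N, or if a joint passes its speed limit or range.

## Working session

There is one attempt and no reset: what is moved stays moved. The work goes in short steps, Python scripts to look and compute and a tool call to move; the robot and the scene stay as the last step left them, time stands still between calls to the robot, and variables do not carry over. Pictures are saved under pics/ and viewed, about 8 in all and at most 12, crops included, and the job is handed in when it is done.

Besides the shell and the picture viewer there is one more tool, called as name(argument=value, ...), one argument or row to a line, values as JSON. carry_out: Moves the arm, as the interface text tells. Its arguments: {"type":"object","properties":{"rows":{"type":"array","items":{"type":"array","items":{"type":"number"}}},"force":{"type":"number"}},"required":["rows"]}

```bash
mkdir -p pics; ls; cat > h.py <<'E'
from bench import *
import numpy as np, cv2
from scipy.spatial.transform import Rotation as R
def ray(cam,xy):
    c=camera_info(cam);E=np.array(c["extrinsics"])
    d=np.array([(xy[0]-c["cx"])/c["fx"],(xy[1]-c["cy"])/c["fy"],1.])
    return E[:3,3],E[:3,:3]@d
def atz(cam,xy,z):
    o,d=ray(cam,xy);return o+d*(z-o[2])/d[2]
def tri(xy1,xy2):
    o1,d1=ray("top",xy1);o2,d2=ray("side",xy2)
    A=np.c_[d1,-d2];s=np.linalg.lstsq(A,o2-o1,rcond=None)[0]
    p,q=o1+s[0]*d1,o2+s[1]*d2
    return (p+q)/2,np.linalg.norm(p-q)
def proj(cam,p):
    c=camera_info(cam);E=np.linalg.inv(np.array(c["extrinsics"]))
    q=E[:3,:3]@np.array(p)+E[:3,3];return np.array([c["fx"]*q[0]/q[2]+c["cx"],c["fy"]*q[1]/q[2]+c["cy"]])
E
python3 - <<'E'
from h import *
np.set_printoptions(precision=3,suppress=True)
s=read_state();print(s)
for c in("top","side"):
    cv2.imwrite(f"pics/{c}0.png",camera(c));print(c,np.array(camera_info(c)["extrinsics"])[:3],camera_info(c)["fx"])
for q in("bore_mouth","lever_pivot","lever_grip","pin_end","holder","holder_hole0","punch","stand","spray","wrench","grease"):
    for c in("top","side"):
        print(q,c,[(np.round(r["xy"],1),round(r["conf"],2)) for r in pinpoint(q,c)[:4]])
E
```

```text
pics
{'time': 0.0, 'joint_positions': array([ 1.198,  0.333, -0.065,  1.461,  0.022,  1.35 , -0.088]), 'joint_vel': array([ 0.   ,  0.   ,  0.   ,  0.   , -0.   ,  0.002, -0.001]), 'joint_torque': array([  0.002, -62.326,   0.026, -38.99 ,  -0.061,   0.04 ,   0.   ]), 'ee_pos': array([ 0.214, -0.587,  0.236]), 'eef_rot': array([ 0.819, -0.573, -0.001, -0.   ]), 'ft_force': array([ 0.326,  0.081, -0.342]), 'torque': array([0.021, 0.024, 0.026]), 'width': 0.086825680278322}
top [[ 0.01  -0.996  0.092  0.445]
 [-1.    -0.009  0.013 -0.154]
 [-0.012 -0.092 -0.996  1.576]] 482.3772654738804
side [[-0.931 -0.276  0.241  0.229]
 [-0.365  0.668 -0.648  0.797]
 [ 0.018 -0.691 -0.723  1.134]] 503.16993494362686
bore_mouth top [(array([278.2, 193.2]), 0.64), (array([183.4, 233.4]), 0.43)]
bore_mouth side [(array([290.3, 221.9]), 0.88)]
lever_pivot top [(array([290.3, 202.1]), 0.87)]
lever_pivot side [(array([307.9, 194.3]), 0.91)]
lever_grip top [(array([245.9, 190.2]), 0.68), (array([275.6, 194.9]), 0.61)]
lever_grip side [(array([277.6, 224.9]), 0.94)]
pin_end top []
pin_end side []
holder to
[... 305 characters left out ...]
 0.9), (array([420.7, 252.9]), 0.89), (array([369.1, 289.6]), 0.88), (array([373.1, 225.1]), 0.7)]
holder_hole0 side [(array([392.3, 150.3]), 0.98), (array([429.6, 126.1]), 0.94), (array([222. , 176.3]), 0.78), (array([358.5, 175.3]), 0.71)]
punch top [(array([374.7, 226.5]), 0.63)]
punch side [(array([355.3, 187.8]), 0.84)]
stand top [(array([280.1, 200.6]), 0.69)]
stand side [(array([293.5, 250.9]), 0.66)]
spray top [(array([189.2, 168.2]), 0.8), (array([247.2, 193.2]), 0.17)]
spray side [(array([204.4, 327.9]), 0.84)]
wrench top [(array([381.6, 166.7]), 0.93)]
wrench side [(array([302.9, 166.7]), 0.81)]
grease top [(array([187. , 236.2]), 0.95)]
grease side [(array([288.6, 359.2]), 0.77)]
```

View pics/top0.png

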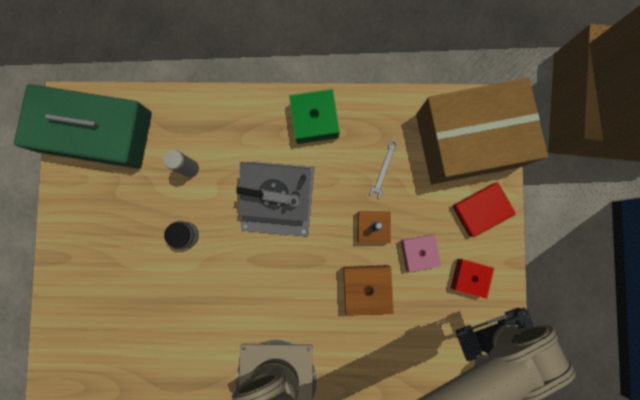

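View pics/side0.png

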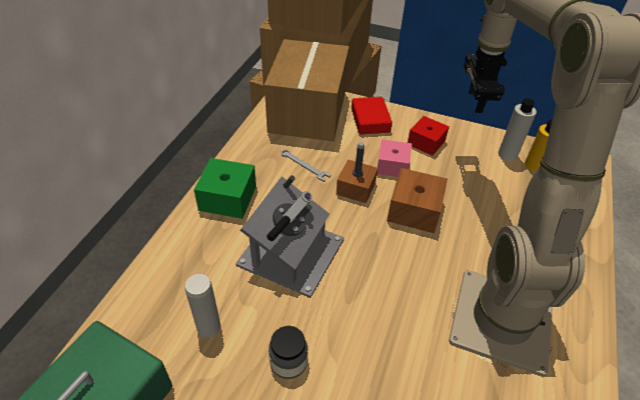

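```bash
python3 - <<'E'
from h import *
np.set_printoptions(precision=4,suppress=True)
for n,a,b in(("bore",(278.2,193.2),(290.3,221.9)),("pivot",(290.3,202.1),(307.9,194.3)),("grip",(245.9,190.2),(277.6,224.9)),("grip2",(275.6,194.9),(277.6,224.9)),("hole",(373.1,225.1),(358.5,175.3)),("punch",(374.7,226.5),(355.3,187.8)),("spray",(189.2,168.2),(204.4,327.9)),("wrench",(381.6,166.7),(302.9,166.7))): print(n,*tri(a,b))
for xy in((313.7,112),(420.7,252.9),(369.1,289.6),(373.1,225.1)): print(atz("top",xy,.065))
for xy in((392.3,150.3),(429.6,126.1),(222,176.3),(358.5,175.3)): print(atz("side",xy,.065))
E
```

```text
bore [ 0.5878 -0.0097  0.1124] 0.0005777249217088868
pivot [ 0.5549 -0.0527  0.1906] 0.0010856558112593594
grip [0.586  0.0753 0.1934] 0.002992923284717899
grip2 [0.5998 0.0044 0.1064] 0.03566257166913148
hole [ 0.4907 -0.3051  0.0594] 0.008293457037997968
punch [ 0.4935 -0.3158 -0.0075] 0.002154958690235249
spray [ 0.6842  0.3002 -0.0024] 0.010153500533420958
wrench [ 0.6875 -0.3392 -0.0039] 0.004504235652035978
[ 0.8539 -0.1141  0.065 ]
[ 0.4098 -0.4511  0.065 ]
[ 0.2957 -0.2912  0.065 ]
[ 0.4946 -0.3036  0.065 ]
[ 0.4197 -0.4537  0.065 ]
[ 0.3345 -0.625   0.065 ]
[ 0.8689 -0.1366  0.065 ]
[ 0.4853 -0.3002  0.065 ]
```

```bash
python3 - <<'E'
from h import *
np.set_printoptions(precision=4,suppress=True)
for n,z,a,b in(("bore",.145,(278.2,193.2),(290.3,221.9)),("pivot",.168,(290.3,202.1),(307.9,194.3)),("grip",.172,(245.9,190.2),(277.6,224.9)),("stand",0,(280.1,200.6),(293.5,250.9))):print(n,atz("top",a,z),atz("side",b,z))
print("hole tops",atz("side",(358.5,175.3),.065))
t=cv2.imread("pics/top0.png")[140:250,225:335];s=cv2.imread("pics/side0.png")[165:300,230:350]
a=cv2.resize(t,None,fx=4,fy=4,interpolation=2);b=cv2.resize(s,None,fx=3.26,fy=3.26,interpolation=2)
a=cv2.convertScaleAbs(a,alpha=1.8);b=cv2.convertScaleAbs(b,alpha=1.8)
b=cv2.resize(b,(350,440));a=cv2.resize(a,(440,440));cv2.imwrite("pics/c1.png",np.hstack([a,b]))
E
```

```text
bore [ 0.5843 -0.013   0.145 ] [0.5766 0.0161 0.145 ]
pivot [ 0.5562 -0.0512  0.168 ] [ 0.5633 -0.0729  0.168 ]
grip [0.5897 0.0793 0.172 ] [0.5926 0.0586 0.172 ]
stand [ 0.5741 -0.0054  0.    ] [ 0.5767 -0.0024  0.    ]
hole tops [ 0.4853 -0.3002  0.065 ]
```

View pics/c1.png

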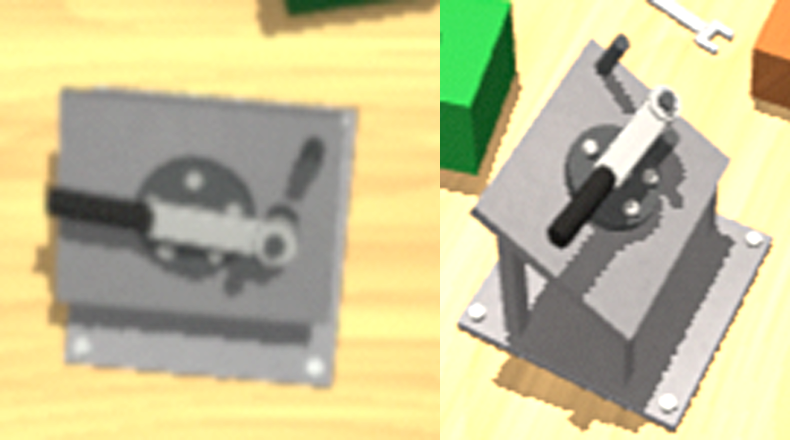

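```bash
cat > fit.py <<'E'
from h import *
from scipy.optimize import least_squares
np.set_printoptions(precision=4,suppress=True)
def bore(p):
    T=np.array([p[0],p[1],.145]); M=(R.from_euler('z',p[2])*R.from_euler('y',-28,degrees=True)).as_matrix(); return T,M
def lev(t,r,dx=0,z=.026): # lever dir at t: y cos t + x sin t ; lever x axis: x cos t - y sin t
    return np.array([r*np.sin(t)+dx*np.cos(t),-.065+r*np.cos(t)-dx*np.sin(t),z])
if __name__=="__main__":
    def res(p,full=False):
        T,M=bore(p);W=lambda v:T+M@np.array(v)
        B=lambda x,y:np.array([p[0],p[1],.01])+R.from_euler('z',p[2]).as_matrix()@np.array([x+p[4],y,0])
        f=.005
        pl=lambda x,y:W([x+p[5],y,-.015])
        obs=[("top",W([0,-.065,.031]),(294.2,200.7)),("side",W([0,-.065,.031]),(306.8,196.3)),
        ("top",W(lev(p[3],.17)),(237.5,190.7)),("side",W(lev(p[3],.167)),(271.8,238)),
        ("top",W([0,0,0]),(274.5,194)),("side",W([0,0,0]),(293.4,219)),
        ("top",B(-.115,.11),(241.2,230.5)),("top",B(-.115,-.11),(307.5,236)),
        ("side",B(-.115,.11),(312.3,296.3)),("side",B(.115,.11),(236.2,264.7)),("side",B(-.115,-.11),(343.1,238)),
        ("top",pl(.085,.105),(240.5,162)),("top",pl(.085,-.105),(314,167)),
        ("side",pl(.085,-.105),(283.1,177.9)),("side",pl(.085,.105),(241,230)),("side",pl(-.085,.105),(295.8,268.7)),("side",pl(-.085,-.105),(329.4,214))]
        e=np.array([proj(c,w)-o for c,w,o in obs])
        return e if full else e.ravel()
    s=least_squares(res,[.58,0,-.1,.05,0,0],loss="soft_l1");print(s.x);print(res(s.x,True))
    T,M=bore(s.x);print(M);print("pivot",T+M@[0,-.065,.026],"grip",T+M@lev(s.x[3],.13))
E
python3 fit.py
```

```text
[ 0.5807  0.0025 -0.075   0.0783 -0.0008  0.0007]
[[-0.5652 -0.4329]
 [ 0.1714  0.0143]
 [-1.1081 -0.1054]
 [ 0.0672 -0.0302]
 [-1.5213  0.3657]
 [-2.5013 -1.1882]
 [-0.8097  0.4267]
 [ 0.4244  0.6914]
 [-0.6705 -0.8025]
 [-0.323  -1.3121]
 [ 1.7606 -1.3355]
 [-1.3115  0.6745]
 [-3.8409  1.5369]
 [-1.4721 -2.3617]
 [ 0.8147 -2.198 ]
 [-0.0674  0.0144]
 [ 0.6532 -0.869 ]]
[[ 0.8805  0.075  -0.4682]
 [-0.0662  0.9972  0.0352]
 [ 0.4695  0.      0.8829]]
pivot [ 0.5636 -0.0614  0.168 ] grip [0.5823 0.0672 0.1727]
```

```bash
cat > mv.py <<'E'
from fit import *
P=[.5807,.0025,-.075]
def rel(targets,turn_to=None):
    """successive shifts in tool units (30mm) from the measured pose"""
    s=read_state();p=np.array(s["ee_pos"]);r=R.from_quat(s["eef_rot"]);m=r.as_matrix()
    a=np.degrees(np.arctan2(m[1,0],m[0,0]));print("t",round(s["time"],2),"tcp",p,"jaw deg",a,"zax",m[:,2],"w",s["width"],"F",s["ft_force"],"q",s["joint_positions"])
    if turn_to is not None:
        print("turn units",-(turn_to-a)/5); a=turn_to
        ca,sa=np.cos(np.radians(a)),np.sin(np.radians(a));m=np.array([[ca,sa,0],[sa,-ca,0],[0,0,-1]])
    for t in targets:
        print(np.round(t,4),"units",np.round(m.T@(np.array(t)-p)/.03,2));p=np.array(t)
def push(t,r=.125,gap=0,dz=.004,jaw=-94.3):
    T,M=bore(P); d=M@np.array([np.cos(t),-np.sin(t),0]); h=d[:2]/np.linalg.norm(d[:2])
    j=np.radians(jaw);sup=.015*abs(h@[np.cos(j),np.sin(j)])+.0095*abs(h@[np.sin(j),-np.cos(j)])
    w=T+M@lev(t,r); off=.011/np.linalg.norm(d[:2])+sup+gap  # vertical finger on inclined tube
    off=.011+sup+gap
    return w+np.r_[-h*off,dz]
E
python3 - <<'E'
from mv import *
a=push(.078,gap=.015);u=a.copy();u[2]=.30
rel([u,a]+[push(t) for t in np.linspace(.078,1.6,14)],turn_to=-94.3)
E
```

```text
t 1.2 tcp [ 0.2142 -0.5872  0.2366] jaw deg -69.95508689354189 zax [ 0.     -0.0001 -1.    ] w 0.08706842878862477 F [1.292  0.0956 0.6454] q [ 1.1984  0.3322 -0.0647  1.4601  0.0216  1.3499 -0.0885]
turn units 4.868982621291622
[0.5453 0.0682 0.3   ] units [-22.61  -9.37  -2.11]
[0.5453 0.0682 0.1765] units [0.   0.   4.12]
[0.5601 0.0658 0.1765] units [ 0.04 -0.5   0.  ]
[0.5717 0.0661 0.1833] units [-0.04 -0.38 -0.23]
[0.5835 0.065  0.19  ] units [ 0.01 -0.4  -0.22]
[0.5956 0.0623 0.1964] units [ 0.06 -0.41 -0.21]
[0.6076 0.058  0.2024] units [ 0.12 -0.41 -0.2 ]
[0.6193 0.0518 0.2081] units [ 0.17 -0.4  -0.19]
[0.6304 0.044  0.2132] units [ 0.23 -0.39 -0.17]
[0.6408 0.0345 0.2178] units [ 0.29 -0.37 -0.15]
[0.6502 0.0235 0.2218] units [ 0.34 -0.34 -0.13]
[0.6583 0.0112 0.2251] units [ 0.39 -0.3  -0.11]
[ 0.6651 -0.0023  0.2276] units [ 0.43 -0.26 -0.09]
[ 0.6704 -0.0168  0.2294] units [ 0.47 -0.21 -0.06]
[ 0.674  -0.032   0.2304] units [ 0.5  -0.16 -0.03]
[ 0.676  -0.0472  0.2306] units [ 0.5  -0.1  -0.01]
```

carry_out(
  rows=[
    [1,0,0,-0.4,1],
    [1,0,0,-0.4,1],
    [1,0,0,-0.4,1],
    [1,0,0,-0.4,1],
    [1,0,0,-0.4,0.9],
    [1,-0.9,-0.38,0,0],
    [1,-0.9,-0.38,0,0],
    [1,-0.9,-0.38,0,0],
    [1,-0.9,-0.38,0,0],
    [1,-0.9,-0.38,0,0],
    [1,-0.9,-0.38,0,0],
    [1,-0.9,-0.38,0,0],
    [1,-0.9,-0.38,0,0],
    [1,-0.9,-0.38,0,0],
    [1,-0.9,-0.38,0,0],
    [1,-0.9,-0.38,0,0],
    [1,-0.9,-0.38,0,0],
    [1,-0.9,-0.38,0,0],
    [1,-0.9,-0.38,0,0],
    [1,-0.9,-0.38,0,0],
  ],
  force=20,
)

```text
time: 2.87
ee_pos: [0.4294, -0.1893, 0.2989]
eef_rot: [-0.666, 0.746, -0.002, -0.002]
ft_force: [0.9, -0.3, -0.3]
width: 0.0005
```

```bash
python3 - <<'E'
from mv import *
a=push(.078,gap=.015);u=a.copy();u[2]=.30
rel([u,a],turn_to=-94.3)
E
```

```text
t 2.87 tcp [ 0.4294 -0.1893  0.2989] jaw deg -96.44161207478257 zax [-0.     -0.0053 -1.    ] w 0.00047207877974350746 F [ 0.9118 -0.343  -0.3098] q [ 0.7166 -0.0239 -0.3916  1.7364 -0.0041  1.4256 -1.3576]
turn units -0.4283224149565143
[0.5453 0.0682 0.3   ] units [-8.85 -3.21 -0.04]
[0.5453 0.0682 0.1765] units [0.   0.   4.12]
```

carry_out(
  rows=[
    [1,-0.88,-0.32,0,-0.4],
    [1,-0.88,-0.32,0,0],
    [1,-0.88,-0.32,0,0],
    [1,-0.88,-0.32,0,0],
    [1,-0.88,-0.32,0,0],
    [1,-0.88,-0.32,0,0],
    [1,-0.88,-0.32,0,0],
    [1,-0.88,-0.32,0,0],
    [1,-0.88,-0.32,0,0],
    [1,-0.88,-0.32,0,0],
    [1,0,0,0,0],
    [1,0,0,0.8,0],
    [1,0,0,0.8,0],
  ],
)

```text
time: 3.95
ee_pos: [0.5536, 0.0892, 0.2551]
eef_rot: [-0.683, 0.73, -0.005, 0.004]
ft_force: [0.1, -0.7, -0.3]
width: 0.0003
```

```bash
python3 - <<'E'
from mv import *
a=push(.078,gap=.015)
rel([a],turn_to=-94.3)
cv2.imwrite("pics/s1.png",camera("side")[100:330,150:420]);cv2.imwrite("pics/t1.png",camera("top")[100:270,180:380])
a=cv2.resize(cv2.imread("pics/s1.png"),(470,400));b=cv2.resize(cv2.imread("pics/t1.png"),(330,280));b=cv2.copyMakeBorder(b,0,120,0,0,0)
cv2.imwrite("pics/v1.png",cv2.convertScaleAbs(np.hstack([a,b]),alpha=1.6))
E
```

```text
t 3.95 tcp [0.5536 0.0892 0.2551] jaw deg -93.83059084868984 zax [ 0.0134 -0.0024 -0.9999] w 0.00031825624553809316 F [ 0.1147 -0.6686 -0.3392] q [ 0.3317  0.2344 -0.6704  1.5897  0.1549  1.3574 -1.9942]
turn units 0.09388183026203194
[0.5453 0.0682 0.1765] units [0.72 0.23 2.62]
```

View pics/v1.png

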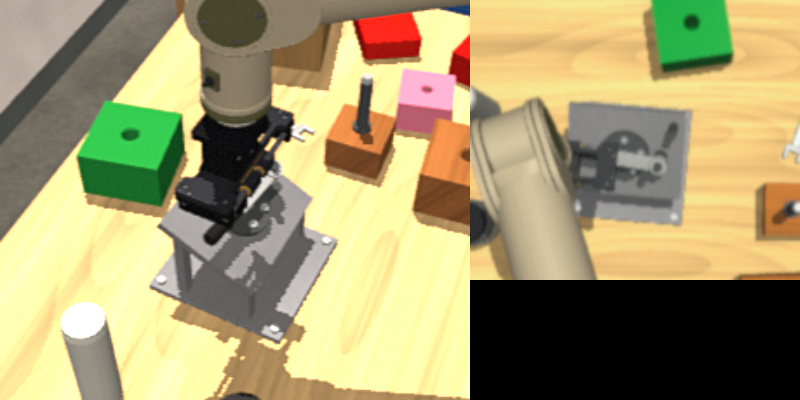

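carry_out(
  rows=[
    [1,0.7,0.23,0,0],
    [1,0,0,0,0],
    [1,0,0,0.6,0],
    [1,0,0,0.6,0],
    [1,0,0,0.6,0],
    [1,0,0,0.5,0],
    [1,0,0,0,0],
  ],
)

```text
time: 4.63
ee_pos: [0.5466, 0.0625, 0.1902]
eef_rot: [-0.68, 0.733, -0.007, 0.003]
ft_force: [-1.3, -0.2, 0.0]
width: 0.0005
```

```bash
python3 - <<'E'
from mv import *
rel([push(.078,gap=.015)]+[push(t) for t in np.linspace(.078,1.6,14)])
E
```

```text
t 4.63 tcp [0.5466 0.0625 0.1902] jaw deg -94.25296304589585 zax [ 0.0149 -0.0058 -0.9999] w 0.0004805578295777813 F [-1.2916 -0.2429  0.005 ] q [ 0.3653  0.2517 -0.6517  1.7081  0.1716  1.2236 -1.9729]
[0.5453 0.0682 0.1765] units [-0.19  0.06  0.45]
[0.5601 0.0658 0.1765] units [ 0.04 -0.5   0.01]
[0.5717 0.0661 0.1833] units [-0.04 -0.39 -0.22]
[0.5835 0.065  0.19  ] units [ 0.01 -0.4  -0.22]
[0.5956 0.0623 0.1964] units [ 0.06 -0.41 -0.21]
[0.6076 0.058  0.2024] units [ 0.12 -0.41 -0.2 ]
[0.6193 0.0518 0.2081] units [ 0.18 -0.41 -0.18]
[0.6304 0.044  0.2132] units [ 0.23 -0.39 -0.16]
[0.6408 0.0345 0.2178] units [ 0.29 -0.37 -0.15]
[0.6502 0.0235 0.2218] units [ 0.34 -0.34 -0.13]
[0.6583 0.0112 0.2251] units [ 0.39 -0.3  -0.1 ]
[ 0.6651 -0.0023  0.2276] units [ 0.43 -0.26 -0.08]
[ 0.6704 -0.0168  0.2294] units [ 0.47 -0.21 -0.05]
[ 0.674  -0.032   0.2304] units [ 0.5  -0.16 -0.03]
[ 0.676  -0.0472  0.2306] units [ 0.5 -0.1 -0. ]
```

carry_out(
  rows=[
    [1,-0.15,0,0.4,0],
    [1,0,-0.4,0,0],
    [1,0,-0.4,-0.2,0],
    [1,0,-0.4,-0.22,0],
    [1,0.06,-0.4,-0.22,0],
    [1,0.1,-0.4,-0.2,0],
    [1,0.17,-0.4,-0.18,0],
  ],
)

```text
time: 5.22
ee_pos: [0.6145, 0.0524, 0.2115]
eef_rot: [-0.68, 0.733, -0.004, -0.003]
ft_force: [-6.7, -0.5, -0.8]
width: 0.0002
```

```bash
python3 - <<'E'
from mv import *
rel([push(t) for t in np.linspace(.078,1.6,14)[4:]])
E
```

```text
t 5.22 tcp [0.6145 0.0524 0.2115] jaw deg -94.3058118894868 zax [ 0.0018 -0.01   -0.9999] w 0.0002192379883586344 F [-6.6941 -0.4926 -0.7693] q [ 0.3145  0.394  -0.6205  1.4939  0.2424  1.3294 -1.974 ]
[0.6076 0.058  0.2024] units [-0.17  0.25  0.3 ]
[0.6193 0.0518 0.2081] units [ 0.18 -0.4  -0.19]
[0.6304 0.044  0.2132] units [ 0.23 -0.39 -0.17]
[0.6408 0.0345 0.2178] units [ 0.29 -0.37 -0.15]
[0.6502 0.0235 0.2218] units [ 0.34 -0.34 -0.13]
[0.6583 0.0112 0.2251] units [ 0.39 -0.3  -0.1 ]
[ 0.6651 -0.0023  0.2276] units [ 0.43 -0.26 -0.08]
[ 0.6704 -0.0168  0.2294] units [ 0.47 -0.21 -0.05]
[ 0.674  -0.032   0.2304] units [ 0.5  -0.16 -0.03]
[ 0.676  -0.0472  0.2306] units [ 0.5 -0.1 -0. ]
```

carry_out(
  rows=[
    [1,0.26,-0.42,0.1,0],
    [1,0.29,-0.37,-0.05,0],
    [1,0.34,-0.34,-0.1,0],
    [1,0.39,-0.3,-0.1,0],
    [1,0.43,-0.26,-0.08,0],
  ],
)

```text
time: 5.63
ee_pos: [0.6606, 0.0045, 0.224]
eef_rot: [-0.683, 0.731, 0.0, -0.003]
ft_force: [-4.9, 3.3, 1.6]
width: 0.0006
```

```bash
python3 - <<'E'
from mv import *
rel([push(t) for t in np.linspace(.078,1.6,14)[9:]])
E
```

```text
t 5.63 tcp [0.6606 0.0045 0.224 ] jaw deg -93.89769058073233 zax [-0.005  -0.0037 -1.    ] w 0.0005972563189880501 F [-4.8755  3.3398  1.6496] q [ 0.3352  0.4845 -0.5883  1.3435  0.2682  1.3975 -1.8857]
[0.6583 0.0112 0.2251] units [-0.22  0.09 -0.04]
[ 0.6651 -0.0023  0.2276] units [ 0.43 -0.26 -0.08]
[ 0.6704 -0.0168  0.2294] units [ 0.47 -0.21 -0.06]
[ 0.674  -0.032   0.2304] units [ 0.5  -0.16 -0.03]
[ 0.676  -0.0472  0.2306] units [ 0.5  -0.1  -0.01]
```

carry_out(
  rows=[
    [1,0.3,-0.2,-0.1,0],
    [1,0.47,-0.21,-0.06,0],
    [1,0.5,-0.16,-0.03,0],
    [1,0.5,-0.1,0,0],
    [1,0.4,0,0,0],
    [1,0.4,0,0,0],
  ],
)

```text
time: 6.13
ee_pos: [0.6779, -0.0496, 0.2328]
eef_rot: [-0.691, 0.722, 0.013, 0.01]
ft_force: [2.0, 39.7, -3.8]
width: 0.0004
```

```bash
python3 - <<'E'
from mv import *
rel([push(1.571),push(1.65)])
E
```

```text
t 6.13 tcp [ 0.6779 -0.0496  0.2328] jaw deg -92.51561265869455 zax [-0.0038  0.0331 -0.9994] w 0.00039787176335107473 F [ 1.9926 39.7033 -3.7672] q [ 0.4087  0.523  -0.5786  1.2699  0.2459  1.4266 -1.7569]
[ 0.6757 -0.0438  0.2306] units [-0.19  0.08  0.08]
[ 0.6765 -0.0532  0.2305] units [ 0.31 -0.04 -0.  ]
```

carry_out(
  rows=[
    [1,0,0,0,0],
    [1,0.1,0,0,0],
    [1,0,0,0,0],
    [1,-0.4,0,0,0],
    [1,-0.4,0,0,0],
    [-1,0,0,-0.6,0],
    [-1,0,0,-0.8,0],
    [-1,0,0,-0.8,0],
    [-1,0,0.5,-0.8,0],
    [-1,0.2,0.8,-0.3,0],
    [-1,0.4,0.8,0,0],
    [-1,0.4,0.8,0,0],
    [-1,0.4,0.8,0,0],
    [-1,0.4,0.8,0,0],
    [-1,0.4,0.8,0,0],
    [-1,0,0,0,0],
  ],
)

```text
time: 7.47
ee_pos: [0.5131, -0.0874, 0.3365]
eef_rot: [-0.691, 0.723, 0.008, 0.011]
ft_force: [-0.2, -1.6, 0.5]
width: 0.0659
```

```bash
python3 - <<'E'
from mv import *
rel([(.49,-.302,.3),(.49,-.302,.135)],turn_to=-94.3)
t=camera("top");s=camera("side")
for c in("top","side"):
    for q in("punch",):
        r=silhouettes(q,c)
        for d in r[:2]:
            ys,xs=np.nonzero(d["mask"]);print(c,q,round(d["conf"],2),np.round(d["box"],1))
            if len(xs)==0: continue
            pts=np.c_[xs,ys].astype(float);ce=pts.mean(0);print(ce,len(xs), [ (y, xs[ys==y].min(), xs[ys==y].max()) for y in np.unique(ys)[::3]])
a=cv2.resize(s[100:250,220:420],(460,345));b=cv2.resize(t[150:265,225:410],(555,345))[:,:340]
b=cv2.resize(t[150:300,225:410],(340,276));b=cv2.copyMakeBorder(b,0,69,0,0,0)
cv2.imwrite("pics/v2.png",cv2.convertScaleAbs(np.hstack([a,b]),alpha=1.6))
E
```

```text
t 7.47 tcp [ 0.5131 -0.0874  0.3365] jaw deg -92.61621873522607 zax [ 0.0042  0.0269 -0.9996] w 0.06592801954432988 F [-0.2239 -1.6169  0.5427] q [ 0.6489  0.1058 -0.5933  1.5416  0.032   1.5096 -1.5602]
turn units 0.3367562529547854
[ 0.49  -0.302  0.3  ] units [7.19 0.23 1.22]
[ 0.49  -0.302  0.135] units [0.  0.  5.5]
side punch 0.74 [356.1 161.2  10.4  34.5]
[358.2428 160.    ] 276 [(np.int64(142), np.int64(359), np.int64(361)), (np.int64(145), np.int64(356), np.int64(363)), (np.int64(148), np.int64(356), np.int64(363)), (np.int64(151), np.int64(355), np.int64(363)), (np.int64(154), np.int64(356), np.int64(362)), (np.int64(157), np.int64(356), np.int64(362)), (np.int64(160), np.int64(355), np.int64(361)), (np.int64(163), np.int64(355), np.int64(361)), (np.int64(166), np.int64(355), np.int64(361)), (np.int64(169), np.int64(353), np.int64(361)), (np.int64(172), np.int64(352), np.int64(362)), (np.int64(175), np.int64(353), np.int64(361))]
```

View pics/v2.png

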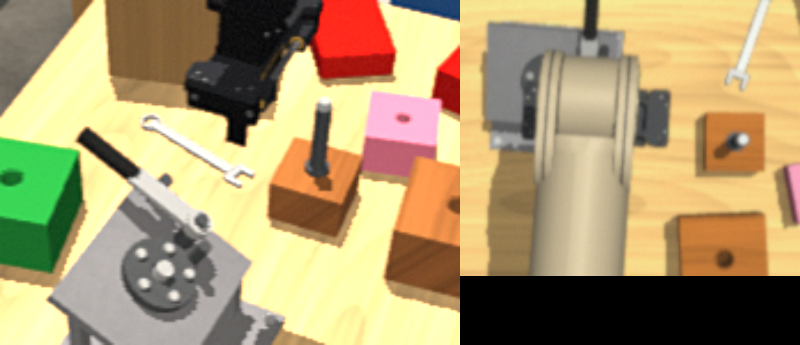

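```bash
python3 - <<'E'
from mv import *
print(atz("top",(377.4,225.3),.185),atz("top",(374.1,227.7),.065),"side",atz("side",(359.8,143),.185),atz("side",(357,173.5),.069),atz("side",(358,163),.11))
for p in((.487,-.303,.185),(.487,-.303,.069)): print(proj("top",p),proj("side",p))
E
```

```text
[ 0.4902 -0.3041  0.185 ] [ 0.4865 -0.3068  0.065 ] side [ 0.4945 -0.3082  0.185 ] [ 0.4911 -0.302   0.069 ] [ 0.4923 -0.3046  0.11  ]
[377.0211 226.3991] [361.7387 144.7151]
[373.0234 227.4924] [358.3629 173.6353]
```

carry_out(
  rows=[
    [-1,0.9,0,0,0.3],
    [-1,0.9,0,0,0],
    [-1,0.9,0,0,0],
    [-1,0.9,0,0,0],
    [-1,0.9,0,0,0],
    [-1,0.9,0,0,0],
    [-1,0.9,0,0,0],
    [-1,0.5,0,0.3,0],
    [-1,0,0,0.5,0],
    [-1,0,0,0,0],
  ],
)

```text
time: 8.5
ee_pos: [0.5157, -0.2867, 0.2993]
eef_rot: [-0.689, 0.724, 0.012, 0.014]
ft_force: [-0.8, 0.8, -1.2]
width: 0.0873
```

```bash
python3 - <<'E'
from mv import *
rel([(.49,-.305,.22),(.49,-.305,.135)])
E
```

```text
t 8.5 tcp [ 0.5157 -0.2867  0.2993] jaw deg -92.82407423196905 zax [ 0.0038  0.0368 -0.9993] w 0.08734092743903672 F [-0.7904  0.7891 -1.2243] q [ 0.8183  0.2753 -0.4577  1.426   0.0852  1.4778 -1.2534]
[ 0.49  -0.305  0.22 ] units [0.75 0.83 2.61]
[ 0.49  -0.305  0.135] units [0.1  0.01 2.83]
```

carry_out(
  rows=[
    [-1,0.5,0.5,0.4,0.3],
    [-1,0.3,0.33,0.6,0],
    [-1,0,0,0.6,0],
    [-1,0,0,0.6,0],
    [-1,0,0,0.3,0],
    [-1,0,0,0,0],
  ],
)

```text
time: 9.0
ee_pos: [0.4941, -0.2999, 0.2192]
eef_rot: [-0.683, 0.73, 0.014, 0.015]
ft_force: [-0.8, 0.8, -0.3]
width: 0.0869
```

```bash
python3 - <<'E'
from mv import *
rel([(.49,-.305,.135)])
t=camera("top");s=camera("side")
b=cv2.resize(t[170:280,310:430],(400,367));a=cv2.resize(s[90:200,300:420],(400,367))
cv2.imwrite("pics/v3.png",cv2.convertScaleAbs(np.hstack([a,b]),alpha=1.6))
E
```

```text
t 9.0 tcp [ 0.4941 -0.2999  0.2192] jaw deg -93.80354347415455 zax [ 0.0038  0.0411 -0.9991] w 0.08688809324903189 F [-0.7521  0.8043 -0.3252] q [ 0.8569  0.286  -0.4436  1.5794  0.0852  1.3171 -1.2309]
[ 0.49  -0.305  0.135] units [0.29 0.13 2.8 ]
```

View pics/v3.png

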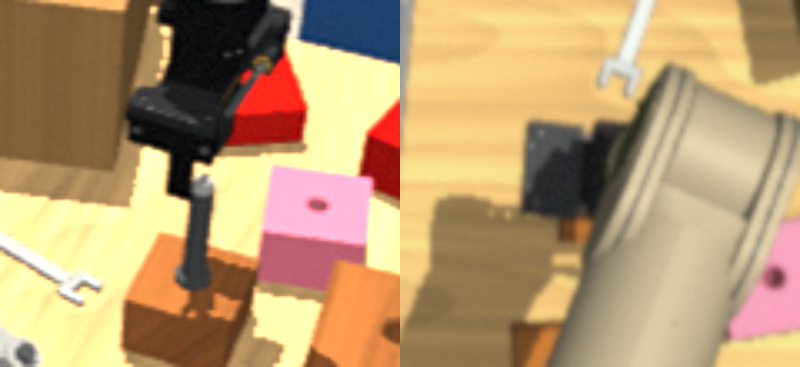

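carry_out(
  rows=[
    [-1,0.25,0.12,0.5,0],
    [-1,0,0,0.6,0],
    [-1,0,0,0.6,0],
    [-1,0,0,0.6,0],
    [-1,0,0,0.4,0],
    [-1,0,0,0,0],
  ],
)

```text
time: 9.6
ee_pos: [0.4981, -0.3049, 0.1466]
eef_rot: [-0.685, 0.729, 0.006, 0.018]
ft_force: [-0.4, -0.5, 0.4]
width: 0.0865
```

```bash
python3 - <<'E'
from mv import *
print(proj("side",[.497,-.249,.205]))
rel([(.49,-.305,.135)])
E
```

```text
[353.1871 149.9371]
t 9.6 tcp [ 0.4981 -0.3049  0.1466] jaw deg -93.567198138266 zax [ 0.0183  0.0326 -0.9993] w 0.08645961208921667 F [-0.404  -0.4598  0.3848] q [ 0.853   0.3444 -0.4363  1.6654  0.1154  1.1615 -1.2397]
[ 0.49  -0.305  0.135] units [0.03 0.28 0.38]
```

carry_out(
  rows=[
    [-1,0,0.22,0.3,0.15],
    [-1,0,0,0,0],
    [0.5,0,0,0,0],
    [1,0,0,0,0],
    [1,0,0,0,0],
    [1,0,0,0,0],
    [1,0,0,0,0],
    [1,0,0,0,0],
  ],
  force=20,
)

```text
time: 10.27
ee_pos: [0.4966, -0.3051, 0.1453]
eef_rot: [-0.681, 0.732, 0.001, 0.019]
ft_force: [0.1, 0.1, 0.9]
width: 0.0551
```

```bash
python3 - <<'E'
from mv import *
rel([(.49,-.305,.135)])
E
```

```text
t 10.27 tcp [ 0.4966 -0.3051  0.1453] jaw deg -94.17018654435493 zax [ 0.0267  0.0279 -0.9993] w 0.055134424362719654 F [0.0626 0.077  0.9296] q [ 0.8561  0.3363 -0.4355  1.6784  0.113   1.1464 -1.2469]
[ 0.49  -0.305  0.135] units [0.02 0.23 0.34]
```

carry_out(
  rows=[
    [0,0,0.35,0.4,0],
    [0,0,0.2,0.2,0],
    [0,0,0,0,0],
  ],
)

```text
time: 10.52
ee_pos: [0.481, -0.3035, 0.1272]
eef_rot: [-0.681, 0.732, 0.0, 0.02]
ft_force: [0.1, 0.0, -0.3]
width: 0.0447
```

```bash
python3 - <<'E'
from mv import *
rel([(.49,-.305,.135)])
for p in((.49,-.305,.185),(.49,-.305,.069)): print(proj("side",p))
s=camera("side")
a=cv2.resize(s[110:200,310:410],(600,540),interpolation=cv2.INTER_CUBIC)
cv2.imwrite("pics/v4.png",cv2.convertScaleAbs(a,alpha=1.8))
E
```

```text
t 10.52 tcp [ 0.481  -0.3035  0.1272] jaw deg -94.1303653736494 zax [ 0.0285  0.0271 -0.9992] w 0.04467172568946749 F [ 0.1494  0.0104 -0.3499] q [ 0.8724  0.3239 -0.4343  1.7349  0.1093  1.0999 -1.2333]
[ 0.49  -0.305  0.135] units [ 0.02 -0.31 -0.25]
[360.9611 144.0423]
[357.6318 172.9613]
```

View pics/v4.png

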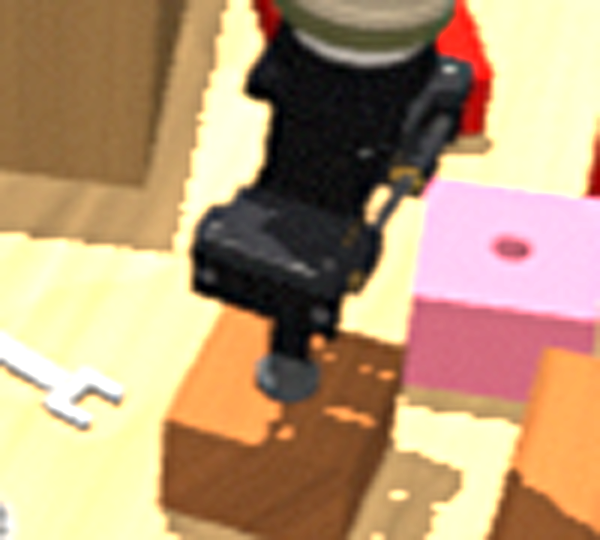

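carry_out(
  rows=[
    [0,0,-0.2,-0.22,0],
    [0,0,-0.1,-0.12,0],
    [0,0,0,0,0],
  ],
)

```text
time: 10.82
ee_pos: [0.4919, -0.3048, 0.1402]
eef_rot: [-0.681, 0.732, -0.0, 0.02]
ft_force: [0.6, -0.4, -0.1]
width: 0.0436
```

```bash
python3 - <<'E'
from mv import *
rel([(.49,-.305,.135)])
E
```

```text
t 10.82 tcp [ 0.4919 -0.3048  0.1402] jaw deg -94.14082817102653 zax [ 0.0298  0.0266 -0.9992] w 0.043599803029942395 F [ 0.6369 -0.39   -0.0952] q [ 0.8624  0.3301 -0.4357  1.6977  0.1109  1.1297 -1.2416]
[ 0.49  -0.305  0.135] units [0.02 0.07 0.17]
```

carry_out(
  rows=[
    [1,0,0,0,0],
    [1,0,0,0,0],
    [1,0,0,0,0],
    [1,0,0,0,0],
    [1,0,0,0,0],
    [1,0,0,0,0],
    [1,0,0,0,0],
  ],
  force=25,
)

```text
time: 11.4
ee_pos: [0.4935, -0.3059, 0.142]
eef_rot: [-0.681, 0.732, -0.002, 0.02]
ft_force: [-0.3, -0.2, 0.9]
width: 0.0214
```

carry_out(
  rows=[
    [1,0,0,-0.35,0],
    [1,0,0,-0.35,0],
    [1,0,0,-0.35,0],
    [1,0,0,-0.28,0],
    [1,0,0,0,0],
  ],
)

```text
time: 11.82
ee_pos: [0.4913, -0.307, 0.1849]
eef_rot: [-0.681, 0.732, -0.001, 0.02]
ft_force: [0.9, 0.2, -1.9]
width: 0.0215
```

```bash
python3 - <<'E'
from mv import *
print(silhouettes("punch","side")[0]["box"])
rel([])
E
```

```text
Traceback (most recent call last):
IndexError: list index out of range
```

carry_out(
  rows=[
    [1,0,0.28,0.06,0],
    [1,0,0.28,0.04,0],
    [1,0,0.28,0.06,0],
    [1,0,0.28,0.07,0],
    [1,0,0.28,0.09,0],
    [1,0,0.28,0.11,0],
    [1,0,0.28,0.13,0],
    [1,0,0.28,0.15,0],
    [1,0,0,0,0],
  ],
  force=15,
)

```text
time: 12.62
ee_pos: [0.4176, -0.3015, 0.1588]
eef_rot: [-0.68, 0.733, -0.003, 0.02]
ft_force: [0.6, -0.4, -3.1]
width: 0.0216
```

```bash
python3 - <<'E'
from mv import *
rel([])
s=camera("side")
a=cv2.resize(s[100:200,310:420],(660,600),interpolation=cv2.INTER_CUBIC)
cv2.imwrite("pics/v5.png",cv2.convertScaleAbs(a,alpha=1.8))
E
```

```text
t 12.62 tcp [ 0.4176 -0.3015  0.1588] jaw deg -94.24015161091333 zax [ 0.0334  0.0232 -0.9992] w 0.021601255648404778 F [ 0.6299 -0.4357 -3.1108] q [ 0.9545  0.1716 -0.4286  1.8408  0.0377  1.1276 -1.129 ]
```

View pics/v5.png

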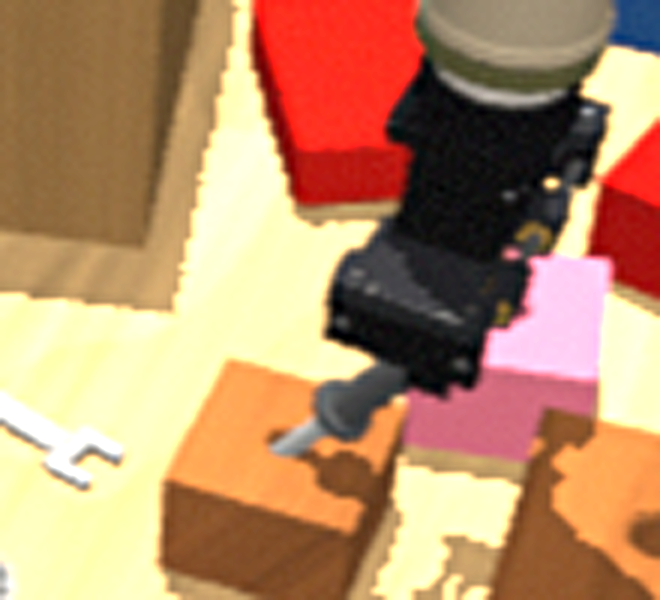

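carry_out(
  rows=[
    [1,0,0.2,-0.4,0],
    [1,0,0.3,-0.6,0],
    [1,0,0.2,-0.8,0],
    [1,0,0,-0.9,0],
    [1,0,0,-0.9,0],
    [1,0,0,-0.6,0],
    [1,0,0,0,0],
  ],
  force=40,
)

```text
time: 13.25
ee_pos: [0.3883, -0.2982, 0.2901]
eef_rot: [-0.682, 0.731, 0.004, 0.02]
ft_force: [1.4, 0.3, -1.7]
width: 0.021
```

```bash
cat > pun.py <<'E'
from mv import *
def geom(a,s=.132):
    """punch with tilt a (rad, head towards tool +y): axis u (tip->head) and grasp point, tip"""
    st=read_state();m=R.from_quat(st["eef_rot"]).as_matrix();g=np.array(st["ee_pos"])-.005*m[:,2]
    u=np.sin(a)*m[:,1]-np.cos(a)*m[:,2]; return u,g,g-s*u
if __name__=="__main__":
    rel([]);s=camera("side")
    for a in(20,25,28,31,34,38):
        u,g,t=geom(np.radians(a));print(a,proj("side",t),proj("side",g-.078*u),"tip",t,"tilt",np.degrees(np.arccos(u[2])))
    c=proj("side",geom(.5)[2]).astype(int);x,y=c[0]-50,c[1]-60
    print("origin",x,y,"scale 6");cv2.imwrite("pics/v6.png",cv2.convertScaleAbs(cv2.resize(s[y:y+100,x:x+110],(660,600),interpolation=cv2.INTER_CUBIC),alpha=1.8))
    r=silhouettes("punch","side")
    for d in r[:1]:
        ys,xs=np.nonzero(d["mask"]);print(d["conf"],d["box"],cv2.fitLine(np.c_[xs,ys].astype(np.float32),cv2.DIST_L2,0,.01,.01).ravel())
E
python3 pun.py
```

```text
t 13.25 tcp [ 0.3883 -0.2982  0.2901] jaw deg -93.97123155274299 zax [ 0.0243  0.0333 -0.9991] w 0.021006246571668385 F [ 1.3863  0.2966 -1.7032] q [ 0.9967  0.0312 -0.4125  1.7033 -0.0291  1.4078 -1.0515]
20 [377.5201 154.2636] [386.2777 142.4942] tip [ 0.4359 -0.297   0.1704] tilt 21.289810259423987
25 [374.2902 151.9435] [384.3151 141.0826] tip [ 0.4464 -0.2979  0.175 ] tilt 26.269933194346386
28 [372.4367 150.4552] [383.1906 140.1757] tip [ 0.4525 -0.2985  0.1782] tilt 29.26107204856512
31 [370.6517 148.8986] [382.1094 139.2264] tip [ 0.4584 -0.299   0.1817] tilt 32.25372492382445
34 [368.9392 147.2769] [381.074 138.237] tip [ 0.4642 -0.2995  0.1855] tilt 35.247503379338255
38 [366.7753 145.0196] [379.7691 136.8594] tip [ 0.4715 -0.3002  0.1911] tilt 39.24050863733024
origin 322 90 scale 6
0.62 [380.1, 139.1, 22.9, 22.5] [  0.7652  -0.6438 381.75   136.8365]
```

View pics/v6.png

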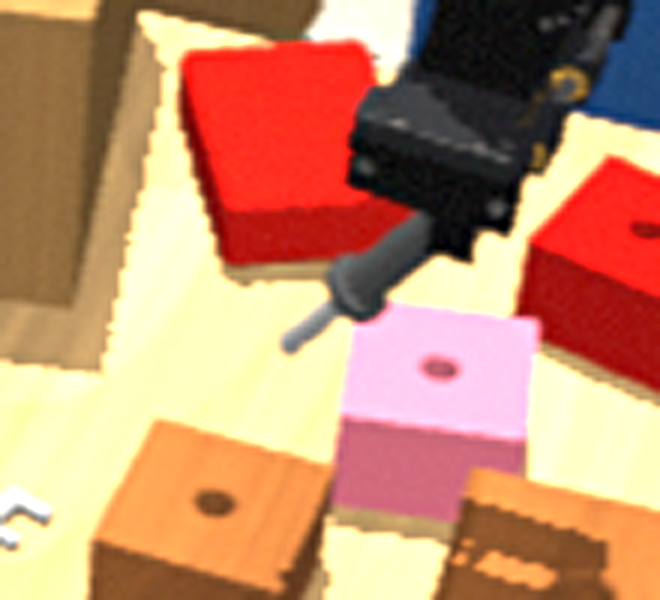

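```bash
python3 - <<'E'
from mv import *
T,M=bore(P)
t=camera("top");s=camera("side")
for c in("top","side"):
    for q in("pin_end","bore_mouth"):
        print(c,q,[(np.round(r["xy"],1),round(r["conf"],2)) for r in pinpoint(q,c)[:3]])
    for h in(0,.006,.012): print(h,proj(c,T+M[:,2]*h))
    print("pivot",proj(c,T+M@[0,-.065,.031]),"handle end",proj(c,T+M@lev(1.571,.17)))
a=cv2.resize(t[160:215,245:310],None,fx=6,fy=6,interpolation=2)
b=cv2.resize(s[190:250,260:325],None,fx=6,fy=6,interpolation=2)
a=cv2.copyMakeBorder(a,0,b.shape[0]-a.shape[0],0,0,0)
cv2.imwrite("pics/v7.png",cv2.convertScaleAbs(np.hstack([a,b]),alpha=1.6))
E
```

```text
top pin_end [(array([270.4, 192.9]), 0.54)]
top bore_mouth []
0 [272.9885 194.3567]
0.006 [272.7083 195.1268]
0.012 [272.426  195.9028]
pivot [293.6451 200.2568] handle end [296.7983 143.8298]
side pin_end [(array([292.6, 215.9]), 0.64)]
side bore_mouth [(array([288. , 219.8]), 0.86)]
0 [290.8934 217.8011]
0.006 [291.8298 216.8219]
0.012 [292.7728 215.8357]
pivot [306.9649 196.3036] handle end [255.1279 157.5733]
```

View pics/v7.png

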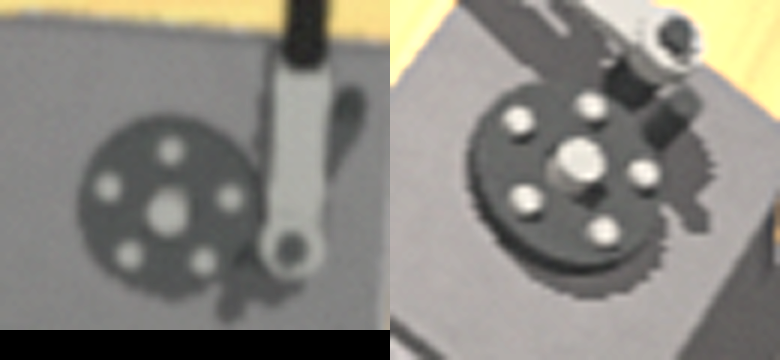

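```bash
cat > nx.py <<'E'
from pun import *
import sys
A=np.radians(float(sys.argv[1]));hs=[float(v) for v in sys.argv[2:]]
T,M=bore(P);u,g,t=geom(A);b=M.T@(t-T)
print("tip",t,"tip in bore mm",b*1000,"punch tilt in bore xz deg",np.degrees(np.arctan2((M.T@u)[0],(M.T@u)[2])),"y",np.degrees((M.T@u)[1]))
st=read_state();p=np.array(st["ee_pos"])
rel([p+(T+M@[.0015,0,h])-t for h in hs])
E
python3 nx.py 32.5 .08 .03
```

```text
tip [ 0.4602 -0.2986  0.1798] tip in bore mm [ -69.8642 -309.3049   76.5965] punch tilt in bore xz deg -5.483724098269138 y -2.022653056811727
t 13.65 tcp [ 0.3873 -0.2976  0.2849] jaw deg -93.99092515242795 zax [ 0.0196  0.0375 -0.9991] w 0.02102745147434014 F [-0.4098  0.178  -2.5615] q [ 0.9962  0.0355 -0.4125  1.71   -0.0283  1.4034 -1.0521]
[0.4717 0.0062 0.3214] units [-10.34  -2.12  -0.78]
[0.4952 0.0045 0.2772] units [ 0.06 -0.76  1.48]
```

carry_out(
  rows=[
    [1,0,0,-0.6,0],
    [1,-0.3,0,-0.6,0],
    [1,-0.8,-0.15,-0.4,0],
    [1,-0.9,-0.18,0,0],
    [1,-0.9,-0.18,0,0],
    [1,-0.9,-0.18,0,0],
    [1,-0.9,-0.18,0,0],
    [1,-0.9,-0.18,0,0],
    [1,-0.9,-0.18,0,0],
    [1,-0.9,-0.18,0,0],
    [1,-0.9,-0.18,0,0],
    [1,-0.9,-0.18,0,0],
    [1,-0.6,-0.1,0,0],
    [1,-0.3,-0.1,0,0],
    [1,0,0,0,0],
  ],
)

```text
time: 14.9
ee_pos: [0.4664, 0.0134, 0.3408]
eef_rot: [-0.681, 0.732, 0.014, 0.019]
ft_force: [-0.6, -0.1, -2.7]
width: 0.0213
```

```bash
python3 nx.py 32.5 .08 .03
```

```text
tip [0.5379 0.0132 0.2349] tip in bore mm [ 3.869   7.4686 99.801 ] punch tilt in bore xz deg -4.785944982606984 y -2.350695291692157
t 14.9 tcp [0.4664 0.0134 0.3408] jaw deg -94.11867099740385 zax [ 0.0079  0.0463 -0.9989] w 0.021286220763949624 F [-0.6096 -0.1284 -2.7079] q [ 0.7048 -0.035  -0.7637  1.6548 -0.0702  1.5016 -1.697 ]
[0.473  0.0054 0.3222] units [ 0.28 -0.24  0.61]
[0.4964 0.0036 0.2781] units [ 0.07 -0.78  1.47]
```

carry_out(
  rows=[
    [1,0.15,-0.15,0.4,0],
    [1,0.13,-0.2,0.5,0],
    [1,0.05,-0.25,0.5,0],
    [1,0.02,-0.25,0.5,0],
    [1,0,-0.1,0.2,0],
    [1,0,0,0,0],
  ],
  force=60,
)

```text
time: 15.4
ee_pos: [0.4943, 0.0002, 0.2735]
eef_rot: [-0.681, 0.732, 0.015, 0.017]
ft_force: [-0.3, -0.3, -2.3]
width: 0.0204
```

```bash
python3 nx.py 32.5 .012 .0 -.01 -.02 -.03
```

```text
tip [ 0.5656 -0.0001  0.1674] tip in bore mm [-2.6127 -3.7418 26.7513] punch tilt in bore xz deg -4.641821546902729 y -2.2823598232168747
t 15.4 tcp [0.4943 0.0002 0.2735] jaw deg -94.15879577616997 zax [ 0.0054  0.0455 -0.999 ] w 0.02036041359683775 F [-0.2987 -0.2596 -2.2858] q [ 0.6857  0.0732 -0.7734  1.7104  0.0064  1.3695 -1.7307]
[0.5051 0.0031 0.2624] units [-0.11 -0.35  0.38]
[0.5107 0.0027 0.2518] units [ 0.02 -0.19  0.35]
[0.5154 0.0024 0.2429] units [ 0.01 -0.16  0.29]
[0.5201 0.002  0.2341] units [ 0.01 -0.16  0.29]
[0.5248 0.0017 0.2253] units [ 0.01 -0.16  0.29]
```

carry_out(
  rows=[
    [1,-0.1,-0.2,0.15,0],
    [1,-0.05,-0.18,0.2,0],
    [1,0,-0.1,0.2,0],
    [1,0,-0.08,0.15,0],
    [1,0,0,0,0],
  ],
)

```text
time: 15.82
ee_pos: [0.5126, 0.0032, 0.2533]
eef_rot: [-0.68, 0.733, 0.014, 0.017]
ft_force: [-0.5, -0.2, -1.5]
width: 0.0207
```

```bash
python3 nx.py 32.5 .012 .0 -.01 -.02 -.03
```

```text
tip [0.584  0.0026 0.1472] tip in bore mm [3.8971 0.3493 0.416 ] punch tilt in bore xz deg -4.658997327875345 y -2.1389108593731962
t 15.82 tcp [0.5126 0.0032 0.2533] jaw deg -94.27633872111286 zax [ 0.0056  0.0438 -0.999 ] w 0.020654641746941736 F [-0.4684 -0.1524 -1.5024] q [ 0.6574  0.1365 -0.7798  1.7     0.0545  1.3338 -1.7753]
[0.5051 0.0035 0.2624] units [-0.    0.25 -0.3 ]
[0.5107 0.003  0.2518] units [ 0.02 -0.19  0.35]
[0.5154 0.0027 0.2429] units [ 0.01 -0.16  0.29]
[0.5201 0.0023 0.2341] units [ 0.01 -0.16  0.29]
[0.5247 0.002  0.2253] units [ 0.01 -0.16  0.29]
```

carry_out(
  rows=[
    [1,0,0,0.2,0],
    [1,0,-0.08,0.22,0],
    [1,0,-0.1,0.25,0],
    [1,0,0,0,0],
  ],
)

```text
time: 16.15
ee_pos: [0.5205, 0.0031, 0.2349]
eef_rot: [-0.68, 0.733, 0.011, 0.019]
ft_force: [-0.6, -0.3, -2.9]
width: 0.0206
```

```bash
python3 nx.py 32.5 -.02 -.03
python3 - <<'E'
from mv import *
t=camera("top");s=camera("side")
x=s[150:260,235:345]
cv2.imwrite("pics/v8.png",cv2.convertScaleAbs(cv2.resize(x,None,fx=5.4,fy=5.4,interpolation=2),alpha=1.7))
E
```

```text
tip [0.5925 0.0022 0.1293] tip in bore mm [  3.0501   0.5352 -19.3813] punch tilt in bore xz deg -5.052347133577539 y -2.0383119812502493
t 16.15 tcp [0.5205 0.0031 0.2349] jaw deg -94.30090492077426 zax [ 0.0124  0.0417 -0.9991] w 0.02061272424123579 F [-0.6261 -0.3343 -2.9468] q [ 0.646   0.1643 -0.7791  1.7143  0.0784  1.2931 -1.7923]
[0.5193 0.0026 0.2336] units [0.02 0.04 0.04]
[0.524  0.0023 0.2248] units [ 0.01 -0.15  0.3 ]
```

View pics/v8.png

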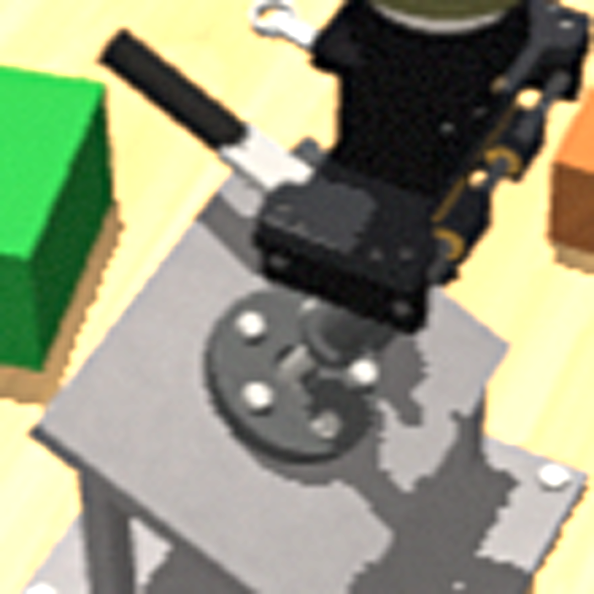

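carry_out(
  rows=[
    [1,0,-0.05,0.25,0],
    [1,0,-0.12,0.3,0],
    [1,0,-0.15,0.3,0],
  ],
)

```text
time: 16.5
ee_pos: [0.5286, 0.005, 0.2174]
eef_rot: [-0.68, 0.733, 0.01, 0.017]
ft_force: [-42.2, -0.8, 62.9]
width: 0.021
```

```bash
python3 - <<'E'
from pun import *
u,g,t=geom(np.radians(32.5));print("collar px now",proj("side",g-.078*u),"tip",proj("side",t))
E
python3 nx.py 32.5 -.03
```

```text
collar px now [294.0014 216.2601] tip [284.0214 224.2527]
tip [0.6005 0.0038 0.1117] tip in bore mm [  1.7346   2.7663 -38.6187] punch tilt in bore xz deg -4.98539999881193 y -1.9088201443588682
t 16.5 tcp [0.5286 0.005  0.2174] jaw deg -94.24767485500517 zax [ 0.011   0.0384 -0.9992] w 0.02098965478155251 F [-42.2135  -0.7762  62.8931] q [ 0.6272  0.2009 -0.7784  1.7184  0.1091  1.2645 -1.8172]
[0.5242 0.0025 0.2249] units [ 0.08  0.14 -0.25]
```

carry_out(
  rows=[
    [1,0,0,0,0],
    [1,0,0.05,-0.1,0],
    [1,0,0.15,-0.3,0],
    [1,0,0.25,-0.5,0],
    [1,0,0.35,-0.7,0],
    [1,0,0.4,-0.8,0],
    [1,0,0.2,-0.9,0],
    [1,0.3,0.2,-0.8,0],
    [1,0.9,0.3,0,0],
    [1,0.9,0.3,0,0],
    [1,0.9,0.3,0,0],
    [1,0.9,0.3,0,0],
    [1,0.9,0.3,0,0],
    [1,0.9,0,0,0],
    [1,0.9,0,0,0],
    [1,0.6,0,0,0],
    [1,0,0,0,0],
  ],
  force=40,
)

```text
time: 17.92
ee_pos: [0.4103, -0.2123, 0.3391]
eef_rot: [-0.684, 0.729, 0.007, 0.019]
ft_force: [0.1, -0.7, -4.0]
width: 0.0209
```

```bash
python3 - <<'E'
from pun import *
rel([]);u,g,t=geom(np.radians(32.5));
s=camera("side");t0=camera("top")
c=proj("side",t).astype(int);x,y=max(c[0]-45,0),max(c[1]-45,0)
print("model tip",proj("side",t),"collar",proj("side",g-.078*u),"collar if s=.125",proj("side",g-.071*u),"crop",x,y)
a=cv2.resize(s[y:y+80,x:x+80],(400,400),interpolation=2);b=cv2.resize(s[180:260,250:330],(400,400),interpolation=2)
top=cv2.resize(t0[170:220,240:320],(400,250),interpolation=2)
cv2.imwrite("pics/v9.png",cv2.convertScaleAbs(np.hstack([a,b]),alpha=1.9))
r=pinpoint("pin_end","side");print([(d["xy"],d["conf"]) for d in r[:2]])
T,M=bore(P);print([proj("side",T+M[:,2]*h) for h in(.01,0,-.03)])
E
```

```text
t 17.92 tcp [ 0.4103 -0.2123  0.3391] jaw deg -93.66871312756112 zax [ 0.0178  0.0372 -0.9991] w 0.02085140358723837 F [ 0.0725 -0.7094 -4.0148] q [ 0.9324 -0.044  -0.4992  1.6711 -0.0624  1.5087 -1.1976]
model tip [354.7897 151.2695] collar [366.8645 141.2559] collar if s=.125 [368.483  139.9137] crop 309 106
[]
[array([292.4577, 216.1652]), array([290.8934, 217.8011]), array([286.3089, 222.5953])]
```

View pics/v9.png

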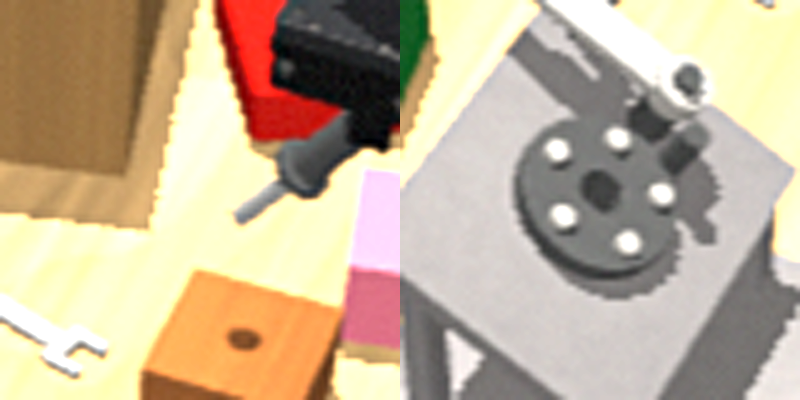

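```bash
cat > ret.py <<'E'
from pun import *
H=np.array([.490,-.305,.065])
def show(a,s,tips,turn=None):
    u,g,t=geom(np.radians(a),s);print("tip",t,"tip-hole mm",(t-H)*1000,"u",u)
    p=np.array(read_state()["ee_pos"]);rel([p+H+np.array(o)/1000-t for o in tips])
E
python3 - <<'E'
from ret import *
print("hole side",atz("side",(357.55,173.9),.065))
def f(v):
    u,g,t=geom(v[0],v[1]);return np.r_[proj("side",t)-(357.4,149.3),proj("side",g-(v[1]-.054)*u)-(369.6,139.6)]
r=least_squares(f,[.56,.125]);print(np.degrees(r.x[0]),r.x[1],r.fun)
show(np.degrees(r.x[0]),r.x[1],[(0,0,40),(0,0,-6)])
E
```

```text
hole side [ 0.4899 -0.305   0.065 ]
31.97875524732651 0.11680457781884386 [-0.0342  0.2729 -0.0565 -0.3616]
tip [ 0.4751 -0.208   0.2465] tip-hole mm [-14.9185  97.0007 181.5317] u [-0.544  -0.0008  0.8391]
t 18.07 tcp [ 0.4116 -0.2079  0.3395] jaw deg -93.35941764744737 zax [ 0.0182  0.0379 -0.9991] w 0.021016247374350257 F [ 0.3882  0.1876 -2.0644] q [ 0.9295 -0.0462 -0.5044  1.6719 -0.0645  1.5093 -1.2002]
[ 0.4265 -0.3049  0.198 ] units [ 3.38 -0.61  4.6 ]
[ 0.4265 -0.3049  0.152 ] units [0.06 0.02 1.53]
```

```bash
sed -i 's/geom(A)/geom(A,.117)/' nx.py; python3 nx.py 32 .06 .02
```

```text
tip [ 0.4752 -0.208   0.2464] tip in bore mm [ -31.3409 -217.8137  131.497 ] punch tilt in bore xz deg -4.903291272642499 y -2.3808094595506124
t 18.07 tcp [ 0.4116 -0.2079  0.3395] jaw deg -93.35941764744737 zax [ 0.0182  0.0379 -0.9991] w 0.021016247374350257 F [ 0.3882  0.1876 -2.0644] q [ 0.9295 -0.0462 -0.5044  1.6719 -0.0645  1.5093 -1.2002]
[0.4903 0.0046 0.2918] units [-7.16 -2.17  1.91]
[0.5091 0.0032 0.2565] units [ 0.06 -0.61  1.19]
```

carry_out(
  rows=[
    [1,-0.5,-0.1,0,0.15],
    [1,-0.9,-0.25,0,0],
    [1,-0.9,-0.25,0,0],
    [1,-0.9,-0.25,0,0],
    [1,-0.9,-0.25,0,0],
    [1,-0.9,-0.25,0,0],
    [1,-0.9,-0.25,0,0],
    [1,-0.7,-0.25,0.2,0],
    [1,-0.3,-0.25,0.5,0],
    [1,0,-0.1,0.6,0],
    [1,0,0,0.4,0],
    [1,0,0,0,0],
  ],
  force=60,
)

```text
time: 19.07
ee_pos: [0.4934, 0.0263, 0.3004]
eef_rot: [-0.69, 0.723, 0.005, 0.023]
ft_force: [-0.5, 0.7, -2.7]
width: 0.0209
```

```bash
python3 nx.py 32 .02 -.01
```

```text
tip [0.5578 0.0271 0.2078] tip in bore mm [ 7.6497 22.7725 67.0416] punch tilt in bore xz deg -5.351409341277631 y -2.808768041612951
t 19.07 tcp [0.4934 0.0263 0.3004] jaw deg -92.65905590912737 zax [ 0.026   0.0387 -0.9989] w 0.02086467201620026 F [-0.5405  0.6889 -2.6884] q [ 0.6693  0.0401 -0.8004  1.6818 -0.0063  1.401  -1.7469]
[0.5083 0.0024 0.256 ] units [ 0.83 -0.5   1.46]
[0.5223 0.0013 0.2295] units [ 0.05 -0.45  0.89]
```

carry_out(
  rows=[
    [1,0.4,-0.05,0.2,0.2],
    [1,0.35,-0.1,0.4,0],
    [1,0.1,-0.2,0.5,0],
    [1,0,-0.15,0.3,0],
    [1,0,0,0,0],
  ],
)

```text
time: 19.48
ee_pos: [0.5088, -0.0005, 0.257]
eef_rot: [-0.684, 0.729, 0.003, 0.023]
ft_force: [-0.4, 1.0, -2.6]
width: 0.0211
```

```bash
python3 nx.py 32 .02 -.01 -.025
```

```text
tip [ 0.5733 -0.0011  0.1645] tip in bore mm [ 2.9341 -4.117  20.5613] punch tilt in bore xz deg -5.530577592318104 y -2.178859160836912
t 19.48 tcp [ 0.5088 -0.0005  0.257 ] jaw deg -93.66457579917639 zax [ 0.0291  0.0365 -0.9989] w 0.021061380139216393 F [-0.3785  0.9732 -2.643 ] q [ 0.6772  0.102  -0.7819  1.7216  0.0397  1.3149 -1.7456]
[0.5081 0.0037 0.2558] units [-0.14  0.03  0.04]
[0.5221 0.0026 0.2293] units [ 0.04 -0.45  0.89]
[0.5291 0.0021 0.2161] units [ 0.02 -0.22  0.45]
```

Go in along the bore axis, correcting y, then press slowly.

carry_out(
  rows=[
    [1,-0.12,-0.05,0.1,0],
    [1,-0.08,-0.12,0.25,0],
    [1,0,-0.14,0.28,0],
    [1,0,-0.14,0.28,0],
    [1,0,-0.1,0.2,0],
  ],
)

```text
time: 19.9
ee_pos: [0.5287, 0.0056, 0.2238]
eef_rot: [-0.683, 0.73, 0.002, 0.024]
ft_force: [-1.8, 0.5, -3.3]
width: 0.0204
```

```bash
python3 nx.py 32 -.025
```

```text
tip [0.5935 0.0049 0.1315] tip in bore mm [  4.8128   3.3578 -17.8256] punch tilt in bore xz deg -5.690719865484474 y -2.119706828377719
t 19.9 tcp [0.5287 0.0056 0.2238] jaw deg -93.73630009908558 zax [ 0.0319  0.0359 -0.9988] w 0.020416448589111878 F [-1.7568  0.5435 -3.2871] q [ 0.6393  0.1785 -0.7858  1.7263  0.0996  1.2533 -1.8022]
[0.5289 0.0022 0.2159] units [ 0.12 -0.01  0.26]
```

carry_out(
  rows=[
    [1,0.06,-0.02,0.12,0],
    [1,0.04,-0.05,0.14,0],
    [1,0,-0.06,0.14,0],
  ],
)

```text
time: 20.15
ee_pos: [0.5297, 0.0047, 0.2148]
eef_rot: [-0.684, 0.729, 0.005, 0.02]
ft_force: [-41.3, 0.6, 57.3]
width: 0.0208
```

```bash
python3 nx.py 32 -.03
```

```text
tip [0.5936 0.0041 0.1219] tip in bore mm [  0.3974   2.5847 -26.3834] punch tilt in bore xz deg -5.122672831117572 y -2.1362437127307317
t 20.15 tcp [0.5297 0.0047 0.2148] jaw deg -93.61554537256504 zax [ 0.0219  0.0354 -0.9991] w 0.020832398281241105 F [-41.2517   0.5965  57.2807] q [ 0.6328  0.1972 -0.784   1.7282  0.1126  1.248  -1.8082]
[0.5321 0.002  0.2121] units [ 0.09 -0.09  0.09]
```

carry_out(
  rows=[
    [1,0,0,0,0],
    [1,0,0.05,-0.1,0],
    [1,0,0.15,-0.3,0],
    [1,0,0.25,-0.5,0],
    [1,0,0.35,-0.7,0],
    [1,0,0.4,-0.8,0],
    [1,0,0.3,-0.9,0],
    [1,0.3,0.2,-0.8,0],
    [1,0.9,0.2,0,0],
    [1,0.9,0.2,0,0],
    [1,0.9,0.2,0,0],
    [1,0.9,0,0,0],
    [1,0.9,0,0,0],
    [1,0.9,0,0,0],
    [1,0.9,0,0,0],
    [1,0.9,0,0,0],
    [1,0.9,0,0,0],
    [1,0.6,0,0,0],
    [1,0,0,0,0],
  ],
  force=40,
)

```text
time: 21.73
ee_pos: [0.4344, -0.2744, 0.3411]
eef_rot: [-0.687, 0.726, -0.001, 0.022]
ft_force: [-0.9, -0.8, -3.4]
width: 0.0211
```

```bash
python3 - <<'E'
from ret import *
s=camera("side");r=silhouettes("punch","side")
for d in r[:2]:
    ys,xs=np.nonzero(d["mask"]);i=np.argmax(ys-xs);print(d["conf"],d["box"],"tip px",xs[i],ys[i],len(xs),cv2.fitLine(np.c_[xs,ys].astype(np.float32),cv2.DIST_L2,0,.01,.01).ravel())
for a,L in((32,.117),(32,.113),(28,.115)):
    u,g,t=geom(np.radians(a),L);print(a,L,proj("side",t),proj("side",g-(L-.054)*u))
show(32,.115,[(0,0,40),(0,0,-6)])
E
```

```text
0.51 [374.1, 118.9, 43.1, 29.4] tip px 355 132 218 [  0.8295  -0.5585 370.6422 119.7982]
0.36 [281.0, 180.0, 56.7, 52.4] tip px 254 161 608 [  0.7849   0.6196 284.6184 181.0987]
32 0.117 [355.6847 132.6005] [367.6467 122.3639]
32 0.113 [356.5475 131.8622] [368.5607 121.5818]
28 0.115 [358.2691 134.1302] [369.2742 123.0146]
tip [ 0.4995 -0.2713  0.2511] tip-hole mm [  9.5106  33.7189 186.07  ] u [-0.5583  0.0021  0.8296]
t 21.83 tcp [ 0.4355 -0.2709  0.3415] jaw deg -92.94147264426593 zax [ 0.0347  0.0302 -0.9989] w 0.021424036379020822 F [ 0.0924  0.5969 -2.2225] q [ 0.9626  0.0664 -0.4886  1.5654 -0.0116  1.5006 -1.1468]
[ 0.426  -0.3046  0.1954] units [1.29 0.42 4.82]
[ 0.426  -0.3046  0.1494] units [0.05 0.05 1.53]
```

carry_out(
  rows=[
    [1,0.5,0.2,0.3,0.25],
    [1,0.5,0.2,0.7,0],
    [1,0.25,0,0.9,0],
    [1,0,0,0.9,0],
    [1,0,0,0.8,0],
    [1,0,0,0.6,0],
    [1,0,0,0.4,0],
    [1,0,0,0,0],
  ],
  force=25,
)

```text
time: 22.5
ee_pos: [0.4292, -0.2961, 0.2003]
eef_rot: [-0.684, 0.729, -0.005, 0.025]
ft_force: [0.4, 0.1, -3.3]
width: 0.0217
```

```bash
python3 - <<'E'
from ret import *
show(32,.115,[(0,0,15),(0,0,-6)])
s=camera("side");r=silhouettes("punch","side")
for d in r[:1]:
    ys,xs=np.nonzero(d["mask"]);i=np.argmax(ys-xs);print(d["conf"],d["box"],"tip px",xs[i],ys[i])
u,g,t=geom(np.radians(32),.115);print(proj("side",t))
# thresholded tip search: brighter-than/greyish pixels near predicted tip
c=proj("side",t).astype(int);w=s[c[1]-8:c[1]+9,c[0]-10:c[0]+11].astype(int)
print(c);print((w.max(2)-w.min(2)))
E
```

```text
tip [ 0.4939 -0.2974  0.1104] tip-hole mm [ 3.9289  7.6378 45.3827] u [-0.5646  0.0101  0.8253]
t 22.5 tcp [ 0.4292 -0.2961  0.2003] jaw deg -93.56379042219174 zax [ 0.0427  0.0276 -0.9987] w 0.021705337612517403 F [ 0.4053  0.1232 -3.2848] q [ 0.9812  0.1479 -0.4718  1.7779  0.0235  1.2083 -1.1271]
[ 0.4253 -0.3037  0.1699] units [0.29 0.16 1.  ]
[ 0.4253 -0.3037  0.1489] units [0.02 0.03 0.7 ]
0.45 [371.6, 152.8, 42.8, 26.2] tip px 354 165
[356.5506 163.2359]
[356 163]
[[ 97  96  98 100  99  99 100  99  98  99  97  95  94  95  97  69  18   5
    1   0   1]
 [ 97  98 100 100 102 100  99  99  99  98  95  94  95  96  98  75  30   2
    1   2   0]
 [ 97  97 100  99 100 100 100  99  98  94  93  94  96  99  98  75  32   2
    1   1   2]
 [ 98  99  99  98  99  99  98  97  95  92  93  97 100 100  76  32   6   1
    1   0   2]
 [ 97 100 100  99  98  97  96  93  92  93  97 100 100  77  35   5   0   1
    3   1   0]
 [100  99 105 104 103 101  97  92  92  98 100  77  35  12   6   2   0   3
    1   4   2]
 [ 98 103 107 109 107 104 104 104 104  99  76  35   6   2   1   2   3  38
   48  27   7]
 
[... 189 characters left out ...]
0 106 105 106 105  79  26   4   3   1  19  56  92 106 105 102
   98  99 100]
 [106 109 109 105 105 107 109 101  49   1   1  32  82 104 107 105 104 103
  101  99  96]
 [110 109 107 107 106 107 108 107  88  61  64  91 107 108 105 103 104 103
  100  99  95]
 [108 107 106 106 109 109 103 102 102 102 105 109 107 105 104 105 105 101
   99  97  97]
 [111 108 106 106 109 106 101 101 101 104 106 105 103 104 104 104 102 101
   98  99  98]
 [109 105 106 107 107 105 102 100 103 104 105 104 105 105 106 104 103 100
   98  98 100]
 [108 107 106 107 104 103 101 102 103 106 107 107 107 104 107 104 102 100
   96  97 102]
 [107 107 107 108 106 102 100 103 100  88  85  87  88  96 103 105 101  98
   97 100 103]]
```

carry_out(
  rows=[
    [1,0.2,0.15,0.2,0.15],
    [1,0.1,0.1,0.4,0],
    [1,0,0,0.3,0],
    [1,0,0,0,0],
  ],
)

```text
time: 22.93
ee_pos: [0.4246, -0.3064, 0.1772]
eef_rot: [-0.679, 0.733, -0.01, 0.026]
ft_force: [-0.4, -0.3, -3.1]
width: 0.0217
```

```bash
cat > look.py <<'E'
from ret import *
import sys
a,L=float(sys.argv[1]),float(sys.argv[2])
show(a,L,[(0,0,15),(0,0,-7)])
s=camera("side").astype(int)
u,g,t=geom(np.radians(a),L);print("model tip",proj("side",t),"collar",proj("side",g-(L-.054)*u))
c=proj("side",t).astype(int);w=s[c[1]-12:c[1]+17,c[0]-12:c[0]+17]
sat=w.max(2)-w.min(2);br=w.max(2)
print("col0",c[0]-12,"row0",c[1]-12)
for r,b in zip(sat,br): print("".join("#" if v<25 and q>40 else ("x" if q<=60 else ("o" if q<110 else ".")) for v,q in zip(r,b)))
E
python3 look.py 32 .119
```

```text
tip [ 0.4922 -0.3093  0.0845] tip-hole mm [ 2.2224 -4.2702 19.5378] u [-0.5708  0.0234  0.8208]
t 22.93 tcp [ 0.4246 -0.3064  0.1772] jaw deg -94.37100970668466 zax [ 0.0508  0.0207 -0.9985] w 0.02170594326622821 F [-0.4166 -0.3269 -3.1358] q [ 0.9908  0.1647 -0.462   1.81    0.0322  1.1509 -1.1249]
[ 0.4223 -0.3021  0.1727] units [-0.13  0.09  0.15]
[ 0.4223 -0.3021  0.1507] units [0.02 0.04 0.73]
model tip [357.7853 167.9929] collar [368.764  160.0814]
col0 345 row0 155
..........................o##
.....................########
....................#########
...................########xx
...................######xxxx
...................#####xxxxx
...................####xxxxx#
...................#x##xxxx#.
.................#######xxx#.
...............##########x#o.
..............#####o.o#xxxo..
............######o....ooo...
...........#####o............
...........###o..............
............oo...............
.............................
.............................
..........ooooo..............
.........ooooooo.............
..........oooooo.............
...........ooooxoo...........
..............ooooo...oooo...
.................oooooooooo..
...................oooooooooo
...................ooooooooox
...................ooooooooox
...................ooooooooxx
oo...................ooooooxx
ooooo.................ooooxxx
```

carry_out(
  rows=[
    [1,-0.1,0,0.25,0],
    [1,-0.05,0,0.3,0],
    [1,0,0,0.3,0],
    [1,0,0,0,0],
  ],
)

```text
time: 23.32
ee_pos: [0.4258, -0.3022, 0.1519]
eef_rot: [-0.679, 0.734, -0.01, 0.025]
ft_force: [-3.3, 0.5, 3.8]
width: 0.0215
```

```bash
python3 look.py 32 .119
```

```text
tip [ 0.4934 -0.3054  0.0592] tip-hole mm [ 3.3629 -0.389  -5.7861] u [-0.5702  0.0262  0.8211]
t 23.32 tcp [ 0.4258 -0.3022  0.1519] jaw deg -94.43850735951416 zax [ 0.0501  0.0181 -0.9986] w 0.021545061023570438 F [-3.2567  0.529   3.8161] q [ 0.9808  0.1858 -0.4644  1.8437  0.0473  1.0973 -1.1448]
[ 0.4224 -0.3018  0.1727] units [-0.02  0.08 -0.7 ]
[ 0.4224 -0.3018  0.1507] units [0.02 0.04 0.73]
model tip [356.2101 174.6695] collar [367.0165 167.0543]
col0 344 row0 162
.....................###o####
....................#########
..................o#########x
..................o########xx
..................o#####xxxxx
..................o####xxxxxx
.................######xxxx#o
...............#####x###xxxo.
..............#######x##xx#o.
............######o..ox###o..
..........######o.....ooo....
..........#####oo............
..........o##ooooo...........
...........ooooooo....o......
..............ooooooooooooo..
.................oooooooooo..
...................oooooooo..
...................oooooooooo
...................oooooooooo
...................ooooooooox
ooo................ooooooooox
oooooo....................oxx
oooooooooo................oxx
ooooooooooooo.............oxx
oooooooooooooooo.........ooxx
oooooooooooooooooooo.....oxxx
ooooooooooooooooooooooo.ooxxo
oooooooooooooooooooooooooxxxo
ooooooooooooooooooooooooxxxoo
```

carry_out(
  rows=[
    [1,0,0.05,-0.2,0],
    [1,0,0.12,-0.05,0],
    [1,0,0.06,0.12,0],
    [1,0,0,0.2,0],
    [1,0,0,0.15,0],
    [1,0,0,0,0],
  ],
)

```text
time: 23.87
ee_pos: [0.4207, -0.3012, 0.1444]
eef_rot: [-0.679, 0.733, -0.012, 0.026]
ft_force: [3.3, -1.0, -2.5]
width: 0.0213
```

```bash
python3 look.py 32 .119
```

```text
tip [ 0.4887 -0.3044  0.052 ] tip-hole mm [ -1.2826   0.5705 -12.966 ] u [-0.5739  0.0267  0.8185]
t 23.87 tcp [ 0.4207 -0.3012  0.1444] jaw deg -94.36292368989643 zax [ 0.0546  0.0167 -0.9984] w 0.0213171575794938 F [ 3.2788 -0.9832 -2.4816] q [ 0.9871  0.1804 -0.4638  1.8669  0.0435  1.0748 -1.1361]
[ 0.422  -0.3017  0.1724] units [-0.   -0.09 -0.93]
[ 0.422  -0.3017  0.1504] units [0.02 0.04 0.73]
model tip [357.4954 177.072 ] collar [368.3559 169.5822]
col0 345 row0 165
...................o#########
...................##########
...................########xx
...................######xxxx
...................####xxxxxx
..................#####xxxxxo
................####x##xxxx#.
..........ooo###########xxxo.
.........oo########oo#x##xo..
..........#######o....o##o...
...........#####ooo..........
..............oooooooooooo...
.................oooooooooo..
...................oooooooooo
...................ooooooooox
...................ooooooooox
...................ooooooooxx
oo...................oooooxxx
ooooo.....................oxx
ooooooooo................ooxx
oooooooooooo.............oxxx
ooooooooooooooo.........oxxxo
ooooooooooooooooooo.....oxxxo
oooooooooooooooooooooo.ooxxoo
ooooooooooooooooooooooooxxxoo
ooooooooooooooooooooooooxxoo.
ooooooooooooooooooooooooxooo.
ooooooooooooooooooooooooxoo..
oooooooooooooooooooooooxxoo.o
```

carry_out(
  rows=[
    [1,0,-0.29,-0.15,0],
    [1,0,-0.29,-0.13,0],
    [1,0,-0.29,-0.12,0],
    [1,0,-0.29,-0.1,0],
    [1,0,-0.29,-0.08,0],
    [1,0,-0.29,-0.06,0],
    [1,0,-0.29,-0.04,0],
    [1,0,-0.25,-0.02,0],
    [1,0,0,0,0],
  ],
  force=15,
)

```text
time: 24.67
ee_pos: [0.4932, -0.3083, 0.1712]
eef_rot: [-0.679, 0.734, -0.01, 0.024]
ft_force: [-2.4, -1.1, -2.0]
width: 0.0217
```

```bash
python3 look.py -2 .119
```

```text
tip [ 0.4947 -0.306   0.0572] tip-hole mm [ 4.7173 -1.0317 -7.7751] u [-0.0145 -0.0197  0.9997]
t 24.67 tcp [ 0.4932 -0.3083  0.1712] jaw deg -94.43352867063213 zax [ 0.0492  0.017  -0.9986] w 0.021699476085964224 F [-2.4123 -1.1137 -2.0032] q [ 0.9009  0.2973 -0.4721  1.6738  0.1055  1.1661 -1.2393]
[ 0.4885 -0.3073  0.194 ] units [-0.04  0.12 -0.77]
[ 0.4885 -0.3073  0.172 ] units [0.02 0.04 0.73]
model tip [356.1177 175.2277] collar [357.9245 162.1584]
col0 344 row0 163
.........o#xxxxxxxx#.........
..........#xxxxxxxxxo........
..........oxxxxxx#x#ooooo....
...........o#xxxxx#ooooooooo.
............####ooooooooooooo
............###...ooooooooooo
............###..oooooooooooo
...........o###..oo..oooooooo
...........o###..o...oooooooo
...........####ooo..ooo....oo
...........####ooooooo.......
...........###ooxoooo........
..........o###ooooooooooo....
..........ooooooooooooooooooo
...........oooooooooooooooooo
...........oooooooooooooooooo
...........oooooooooooooooooo
...........oo..oooooooooooooo
..........oooooooooooooooooox
ooo.......oooooooooooooooooox
oooooo...ooooooooooooooooooxx
oooooooooooooooooooooooooooxx
oooooooooooooooooooooooooooxx
oooooooooooooooooooooooooooxx
ooooooooooooooooooooooooooxxo
oooooooooooooooooooooooooxxxo
oooooooooooooooooooooooooxxxo
oooooooooooooooooooooooooxxoo
oooooooooooooooooooooooooxxo.
```

carry_out(
  rows=[
    [1,0,0.1,0.05,0],
    [1,0,0.08,0.15,0],
    [1,0,0.03,0.3,0],
    [1,0,0,0.3,0],
    [1,0,0,0.2,0],
  ],
  force=10,
)

```text
time: 25.13
ee_pos: [0.488, -0.306, 0.1384]
eef_rot: [-0.679, 0.734, -0.011, 0.025]
ft_force: [0.7, -0.4, -2.8]
width: 0.0222
```

```bash
python3 look.py -2 .119 | head -4
```

```text
tip [ 0.4898 -0.3036  0.0244] tip-hole mm [ -0.2198   1.4176 -40.5693] u [-0.0171 -0.0207  0.9996]
t 25.13 tcp [ 0.488  -0.306   0.1384] jaw deg -94.4003717143284 zax [ 0.0518  0.018  -0.9985] w 0.022157378060643426 F [ 0.7162 -0.3646 -2.8177] q [ 0.9027  0.3152 -0.4696  1.7255  0.1144  1.0969 -1.2427]
[ 0.4882 -0.3074  0.194 ] units [ 0.01 -0.1  -1.85]
[ 0.4882 -0.3074  0.172 ] units [0.02 0.04 0.73]
```

Sliding in freely, 40 mm deep. The last 10 mm.

carry_out(
  rows=[
    [1,0,0,0.15,0],
    [1,0,0,0.2,0],
    [1,0,0,0.15,0],
    [1,0,0,0.1,0],
  ],
)

```text
time: 25.52
ee_pos: [0.4945, -0.3062, 0.1242]
eef_rot: [-0.679, 0.733, -0.016, 0.028]
ft_force: [-3.9, 2.2, 15.0]
width: 0.0218
```

```bash
python3 look.py -2 .119 | head -4
```

```text
tip [ 0.4975 -0.3043  0.0103] tip-hole mm [  7.5459   0.6846 -54.7151] u [-0.0284 -0.0165  0.9995]
t 25.52 tcp [ 0.4945 -0.3062  0.1242] jaw deg -94.34236575028017 zax [ 0.0632  0.0138 -0.9979] w 0.02178477064972611 F [-3.9199  2.2254 15.003 ] q [ 0.896   0.3338 -0.4686  1.7354  0.1244  1.0583 -1.2519]
[ 0.4869 -0.3069  0.1939] units [-0.    0.1  -2.34]
[ 0.4869 -0.3069  0.1719] units [0.01 0.05 0.73]
```

carry_out(
  rows=[
    [0.3,0,0,0,0],
    [0,0,0,-0.1,0],
    [-0.5,0,0,0,0],
    [-1,0,0,0,0],
    [-1,0,0,0,0],
    [-1,0,0,0,0],
    [-1,0,0,0,0],
    [-1,0,0,0,0],
    [-1,0,0,-0.3,0],
    [-1,0,0,-0.5,0],
    [-1,0,0,-0.6,0],
    [-1,0,0,-0.7,0],
    [-1,0,0,-0.8,0],
    [-1,0,0,-0.8,0],
    [-1,0,0,0,0],
  ],
)

```text
time: 26.82
ee_pos: [0.4867, -0.3071, 0.2455]
eef_rot: [-0.68, 0.733, -0.016, 0.028]
ft_force: [0.3, -0.2, 0.5]
width: 0.0872
```

```bash
python3 - <<'E'
from ret import *
rel([]);s=camera("side");t=camera("top")
r=silhouettes("punch","side")
for d in r[:1]:
    ys,xs=np.nonzero(d["mask"]);print(d["conf"],d["box"],[(y,xs[ys==y].min(),xs[ys==y].max()) for y in np.unique(ys)[::4]])
for z in(.185,.128,.069): print("expect",proj("side",[.49,-.305,z]))
w=s[138:182,345:372].astype(int);sat=w.max(2)-w.min(2);br=w.max(2)
for rr,b in zip(sat,br): print("".join("#" if v<25 and q>40 else ("x" if q<=60 else ("o" if q<110 else ".")) for v,q in zip(rr,b)))
for c in("top","side"):
  for q in("wrench","spray"):
    print(q,c,[(np.round(d["xy"],1)) for d in pinpoint(q,c)[:1]])
  d=silhouettes("lever","side")[:1];print([x["box"] for x in d])
E
```

```text
t 26.82 tcp [ 0.4867 -0.3071  0.2455] jaw deg -94.28103251788126 zax [ 0.0631  0.015  -0.9979] w 0.08720406224170275 F [ 0.3413 -0.1748  0.5019] q [ 0.9233  0.2213 -0.4794  1.603   0.0625  1.2919 -1.2054]
0.51 [356.2, 161.8, 11.0, 36.0] [(np.int64(143), np.int64(361), np.int64(361)), (np.int64(147), np.int64(358), np.int64(363)), (np.int64(151), np.int64(357), np.int64(363)), (np.int64(155), np.int64(357), np.int64(363)), (np.int64(159), np.int64(357), np.int64(362)), (np.int64(163), np.int64(357), np.int64(362)), (np.int64(167), np.int64(356), np.int64(362)), (np.int64(171), np.int64(354), np.int64(362)), (np.int64(175), np.int64(354), np.int64(362))]
expect [360.9611 144.0423]
expect [359.2787 158.6554]
expect [357.6318 172.9613]
.........#xxxxxx...........
.........xxxxxx#...........
.........oxxxxxx...........
............oxxx...........
...........................
................##.........
...............####........
..............#####........
..............#####........
.............#######.......
.............#######.......
.............#######.......
.............#xxxxx#..
[... 371 characters left out ...]
..........oxxxxx#.........
...........#xxxxx#.........
...........#xxxxx#.........
...........#xxxxxo.........
..........oxxxxxxo.........
..........oxxxxxxo....oooo.
.........o#xxxxxxo....ooooo
........o##xxxxxx#o..oooooo
........o##xxxxxx##oooooooo
........o##xxxxxx##oooooooo
........o###xxxxxx#oooooooo
.........###xxxxxxxoooooooo
.........oxxxxxxx#ooooooooo
..........o#xxx##oooooooooo
............ooooooooooooooo
.............ooooooo...oooo
.............ooooooo..ooo..
..............oooooo..oo...
wrench top [array([381.3, 169.5])]
spray top [array([186.9, 169.9])]
[[281.4, 180.3, 59.1, 46.0]]
wrench side [array([303. , 167.1])]
spray side [array([205.5, 326. ])]
[[281.4, 180.3, 59.1, 46.0]]
```

```bash
python3 -c "
from bench import *
print(close_job())"
```

```text
the job is handed in; nothing more can be done
None
```

I did every step and handed the job in at about 27 s. The close call gives no verdict, so the result rests on my own checks.

**What I did**
- **Lever:** I pushed it a quarter turn up the slope with closed fingers until it hit its end stop at about 40 N.
- **Pin:** I tilted the punch in the jaws, using the rim of its own hole, so that it lined up with the bore. I then drove the pin in with it, pressing twice.
- **Punch:** I set it upright again in the same hole, lowered it until it was resisted at 15 N, released it and backed off.

**Last checks**
- **Lever:** its outline in the last picture matches the end-stop position to within a few pixels.
- **Pin:** after the first push the picture showed the bore dark and open, and both pushes ended against something solid at 70–76 N.
- **Punch:** in the last picture it stands where it was at the start, head and collar within about 1–2 pixels.
- **Wrench and spray can:** in the last pictures they measure within about 3 pixels of where they began, which is as close as the finding networks are. I did not check the grease jar, which is stuck down and which I never went near.
- **Arm:** the gripper was open and clear of everything, with force readings near zero.

**Uncertain:** the punch slipped some 15 mm in the grip during the hard pushes. My depth estimate is therefore only good to a few millimetres: about 26 mm down the bore, against 30 mm at the stop. I take the pin to be at its stop because of the solid resistance, not because I measured the depth.

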